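# Clamp bar weights in a vise and drive their sealing plugs flush with a spring punch

### The job

Two or three bar weights with a proud brass plug stand on the left of the bench: stand them side by side on the parallels of the open vise, 50 mm sides across the jaws and each pressed up against the fixed jaw, and swing the lever right over to clamp them together. Then press the spring punch straight down on each plug, through its snap, until the plug is flush (never push a plug with the gripper), put the punch back upright in its stand, swing the lever fully open again and stand the sealed weights upright in the felt-lined wooden case. Leave everything else on the bench where it is.

Things in the scene. Friction and masses are not known exactly. Their poses are not given: they have to be found in the camera images.
- vise: blue cam vise, bolted down. Origin: on the bench under the middle of the jaw opening; x points to the fixed jaw (roughly away from the robot), y along the jaws, z up. Jaws 150 mm wide (y -75 to 75), tops 75 mm above the bench; fixed jaw's face at x = +30 mm. Cam housing behind the sliding jaw (x = -128 to -83) 76 mm high. Three weights fit side by side, at y = -50, 0 and 50 mm.
- seat (a point): middle of the seat on the two steel parallels, 50 mm above the bench, at vise x = +5, y = 0, axes as the vise. The parallels, 210 mm long (standing out past both ends of the jaws), run along y at vise x = 10 to 28 mm and -13 to -3 mm. A weight stands on both: its centre is then 30 mm above this point and, when against the fixed jaw, at x = 0 in this frame.
- lever (a joint): cam lever of the vise, rad: 0 = open, grows as it is swung level, clockwise seen from above, towards the fixed jaw; the jaw meets 50 mm weights at about 0.64 and the cam then tightens, stop at 0.85 (right over). Takes 5 to 10 N at the knob and stays where it is left. It starts within 0.06 of open.
- lever_knob (a point): middle of the upright red knob (24 mm diameter, 42 mm tall, clear all round, 111 mm above the bench; lever bar beneath it up to 94 mm) at the lever's end, 120 mm from the lever's upright pivot axis, which stands at vise x = -90, y = 20 mm; at lever 0 the knob lies from the pivot along vise (-sin 0.15, cos 0.15).
- jaw: the vise's sliding jaw; origin in the middle of its face, 53.5 mm above the bench, axes as the vise. It carries three sprung steel pads side by side (48 mm wide, at y = -50, 0, 50 mm), which grip each weight by itself with some 8 N. Pad faces are at vise x = -32 mm when open (opening 62 mm) and rest on 50 mm weights at -20 mm, the pads giving back 4 mm when the lever is right over.
- weightA_c (a point): centre (half-way up) of a steel bar weight, an upright block 50 mm (its x) by 40 mm (its y) by 60 mm tall (z), about 0.65 kg, heavier at the foot, alike to the others; it stands on the bench. May be absent (None).
- weightB_c (a point): centre (half-way up) of a steel bar weight, an upright block 50 mm (its x) by 40 mm (its y) by 60 mm tall (z), about 0.65 kg, heavier at the foot, alike to the others; it stands on the bench. May be absent (None).
- weightC_c (a point): centre (half-way up) of a steel bar weight, an upright block 50 mm (its x) by 40 mm (its y) by 60 mm tall (z), about 0.65 kg, heavier at the foot, alike to the others; it stands on the bench. May be absent (None).
- plugA: brass sealing plug, 20 mm diameter, in the middle of the top of weight A; origin at the centre of the plug's top face, which starts 5 mm above the weight's top (65 mm above its underside).
- plugB: brass sealing plug, 20 mm diameter, in the middle of the top of weight B; origin at the centre of the plug's top face, which starts 5 mm above the weight's top (65 mm above its underside).
- plugC: brass sealing plug, 20 mm diameter, in the middle of the top of weight C; origin at the centre of the plug's top face, which starts 5 mm above the weight's top (65 mm above its underside).
- plugA_travel (a joint): how far the plug of weight A has been driven in, m: 0 = 5 mm proud, 0.005 = flush, its stop. It slides only under more than about 13 N and stays where it is left.
- plugB_travel (a joint): how far the plug of weight B has been driven in, m: 0 = 5 mm proud, 0.005 = flush, its stop. It slides only under more than about 13 N and stays where it is left.
- plugC_travel (a joint): how far the plug of weight C has been driven in, m: 0 = 5 mm proud, 0.005 = flush, its stop. It slides only under more than about 13 N and stays where it is left.
- punch_grip (a point): middle of the grip (dark band) of the spring centre punch, an upright brass rod 18 mm in diameter, 148 mm long, 0.2 kg; this point is 100 mm above the tip of its nose (z up the punch). A dark hexagonal collar (32 mm across, 45 to 53 mm above the tip) rests on the stand, so this point is 105 mm above the bench there. Its flat-ended steel nose is 8 mm in diameter.
- nose (a joint): how far the punch's nose is pushed in, m: 0 out, 0.008 fully in. The hidden spring's thrust rises to about 8 N in the first 4 mm, then gives way (the snap) and falls to about 4 N, and at 8 mm the nose is solid and passes the whole push to the plug. It springs out again when lifted.
- stand: fixed dark wooden punch stand, 60 x 60 x 50 mm, with a 24 mm hole, chamfered, straight through its middle; origin under its centre. The punch hangs in the hole by its collar.
- case: open dark wooden weight case with green felt, fixed; origin under the middle of the box. Inside 184 mm (x) by 100 mm (y), felt 10 mm above the bench, rim 40 mm; the lid leans outward along its -y side. Three weights stand in it side by side along x (say at x = -56, 0, 56 mm, 50 mm sides along y), centres then 40 mm above the bench.
- knob_weight: brass cylinder weight with a knob, 44 mm diameter, 71 mm tall; leave alone
- alcohol: amber bottle, 160 mm tall; leave alone
- plug_jar: jar with a blue cap; leave alone
- logger: grey data logger; leave alone
- caliper_box: black caliper box; leave alone
Things that resemble listed ones, but are neither listed nor needed, are in the scene too. Leave any pink or red look-alike of the part that bears weightA_c alone.

How it is judged:
By the outcome, as a careful person would: the job done as asked, in the order asked, and still so for the second after the job is handed in, with the robot touching nothing.
Of weightA, weightB, weightC only 2 to 3 are there at a start; the rules pass over those that are not, and their reading is None.
At some moment in a run one of weightA, weightB, weightC may be knocked a few centimetres aside while the robot is not near it.
It also fails if it takes over 210 s, if anything falls off the work surface, if the arm or the gripper's body presses on something with over 40 N, if the wrist force passes 120 N, or if a joint passes its speed limit or range.

### The arm

A 6-joint arm with a two-finger parallel gripper is mounted at the origin on the work surface. World frame = base frame: x ahead of the robot, y to its left, z up, the work surface at z = 0. Lengths are in m, angles in degrees, forces in N, time in s.
With the tool pointing down it reaches from about 0.4 to 0.825 m from the base axis. Payload 7 kg.
Tool frame: the origin (TCP) lies at the very end of the fingers, on their centre line; the grasp point (between the pads) lies 19 mm behind it (ctrl.grasp_offset is the distance from the TCP to the grasp point, in m); z points along the fingers, y is the line along which they close (so a half turn about z gives the same grasp; the last joint's range is limited). The gripper opens to 88 mm and grips with 3 to 60 N. Pads are 19 mm wide; open, the fingers measure 130 mm over their backs; the gripper's body (78 mm by 193 mm) begins 47 mm behind the grasp point.
Start: joints at [-57.806, 20.546, 0.682, 0, -70.136, -16.507], TCP at [0.182, -0.65, 0.227] pointing down, gripper open.
Joint ranges: [-176.03, 176.03], [-82.01, 121.73], [-58.28, 71.71], [-173.87, 95.51], [-174.79, -0.11], [-173.66, 173.66]. Speed limits (degrees/s): [136.94, 136.94, 172.46, 180, 180, 180].

### API

Orientations are given as [roll, pitch, yaw] about the fixed x, y, z axes, in that order (R = Rz(yaw) Ry(pitch) Rx(roll)).
In Python, from plant import ctrl gives the robot as it stands. The module is installed in compiled form; this text tells all that it offers.
- The arm moves only by the tool jog_arm, never from a script. Its argument "plan" is a list that holds one entry, the list of rows, each a list of 7 numbers: the opening, from 0 (shut) to 1 (fully open), then the shift along the tool's x, y, z in m, then the turn, a rotation vector about the tool's x, y, z in degrees. A call has 1 to 20 rows; each row is the pose to reach, as a shift and turn from the pose commanded when the call began, along the tool's axes at that moment; what a row does not reach only later rows make up. A row lasts 1/8 s, in which the tool goes at most 62.5 mm and 10.7 degrees, less where a joint would pass 70% of its speed; a pose out of reach is approached as far as the arm can. A call with a gripper value outside its range is refused whole. The fingers move at their own pace and stop on an object; the grip force is fixed at half the most. Time passes only in rows, so rows that repeat a pose let the fingers close. It gives the time, the measured TCP pose, the force, the opening and the grip force at its end, in the units of the state.
- ctrl.get_obs(): the state, without advancing time (a new reading comes with each control period).
- ctrl.snapshot(name): name is "scene" or "side" or "wrist"; returns a dict with "image" (420x560x3 uint8, red, green, blue), "vertical_fov" (degrees; the focal length in pixels is half the picture's height over the tangent of half this angle, whatever the lens; pixels are square), "cx", "cy" (the principal point, pixels), "R" (3x3) and "t" (3): a world point X has camera coordinates R X + t; the wrist camera has in their place "T_tool_cam" (4x4, takes a point from camera to tool coordinates, whose origin is the TCP and whose axes are the flange's). Camera axes: x right, y down, z forward; pixel columns grow to the right and rows downward; lengths in m; the calibration is good to about 2 mm. The wrist camera is an equidistant fisheye: a pixel r from the principal point sees the ray r / f radians off the axis. A picture is of the moment at which its call begins: read the wrist's pose just before it. There is no depth.
- ctrl.close_job(): hands the job in; it is judged then, once.
The state is a dict: "clock": time; "joint_pos": joint angles; "qvel": joint speeds; "tau": joint torques, N m; "tool_pos": TCP position; "orientation": TCP orientation; "force": force on the tool from outside, world axes, zero at the start; "moment": the same for the moment, N m; "opening": finger opening in m; "gripper_force": force on a finger pad.
Only numpy, scipy, OpenCV 4.12 (cv2) and the standard library are available. Lean on these libraries where they do the work, as an engineer would, in place of code of your own. Each camera call takes 0.05 s, during which the arm holds its last target. There are 200 camera calls.

## Working session

There is one attempt and no reset: what is moved stays moved. The work goes in short steps, Python scripts to look and compute and a tool call to move; the robot and the scene stay as the last step left them, time stands still between calls to the robot, and variables do not carry over. Pictures are saved under pics/ and viewed, at most 14 in all, crops included, and the job is handed in when it is done.

Besides the shell and the picture viewer there is one more tool, called after "Request:" as name(argument=value, ...), one argument or row to a line, values as JSON. jog_arm: Moves the arm, as the interface text tells. Its arguments: {"type":"object","properties":{"plan":{"type":"array","items":{"type":"array","items":{"type":"array","items":{"type":"number"}}}}},"required":["plan"]}

```bash
mkdir -p pics
cat > h.py <<'E'
import numpy as np, cv2
from scipy.spatial.transform import Rotation as Ro
from plant import ctrl
def obs(): return ctrl.get_obs()
def toolT(o=None):
    o=o or obs(); T=np.eye(4); T[:3,:3]=Ro.from_euler('xyz',o['orientation'],degrees=True).as_matrix(); T[:3,3]=o['tool_pos']; return T
def snap(n,save=None):
    T=toolT(); s=ctrl.snapshot(n); s['name']=n
    if n=='wrist': s['Twc']=T@np.array(s['T_tool_cam'])
    else:
        M=np.eye(4); M[:3,:3]=s['R']; M[:3,3]=s['t']; s['Twc']=np.linalg.inv(M)
    s['f']=210/np.tan(np.radians(s['vertical_fov'])/2)
    if save: cv2.imwrite('pics/'+save,s['image'][:,:,::-1])
    return s
def ray(s,u,v):
    x,y=u-s['cx'],v-s['cy']
    if s['name']=='wrist':
        r=np.hypot(x,y); a=r/s['f']; d=np.array([np.sin(a)*x/max(r,1e-9),np.sin(a)*y/max(r,1e-9),np.cos(a)])
    else: d=np.array([x/s['f'],y/s['f'],1])
    return s['Twc'][:3,3],s['Twc'][:3,:3]@d
def onz(s,u,v,z):
    o,d=ray(s,u,v); return (o+d*(z-o[2])/d[2])
def proj(s,X):
    c=np.linalg.inv(s['Twc'])@np.append(X,1); c=c[:3]
    if s['name']=='wrist':
        r=np.hypot(c[0],c[1]); a=np.arctan2(r,c[2]); return s['cx']+s['f']*a*c[0]/r, s['cy']+s['f']*a*c[1]/r
    return s['cx']+s['f']*c[0]/c[2], s['cy']+s['f']*c[1]/c[2]
def shift(target,yaw=None):
    """tool-axes shift from the present pose to world target (TCP)"""
    T=toolT(); return T[:3,:3].T@(np.array(target)-T[:3,3])
E
python3 - <<'E'
from h import *
for n in('scene','side','wrist'):
    s=snap(n,n+'0.png'); print(n,s['vertical_fov'],s['cx'],s['cy'],s['Twc'].round(3).tolist())
o=obs();print(o)
a=[cv2.imread(f'pics/{n}0.png') for n in('scene','side')]
E
```

```text
scene 47.05895619074742 281.8346546162114 215.51826015825432 [[0.55, 0.703, -0.451, 1.234], [0.835, -0.466, 0.292, -0.401], [-0.005, -0.537, -0.843, 1.432], [0.0, 0.0, 0.0, 1.0]]
side 48.95099620102834 277.68236295802876 212.58966384124247 [[-0.965, -0.13, 0.229, 0.271], [-0.263, 0.509, -0.82, 1.001], [-0.01, -0.851, -0.525, 0.71], [0.0, 0.0, 0.0, 1.0]]
wrist 65.70646984690485 278.456164078567 211.03505945897277 [[-0.271, 0.92, 0.283, 0.105], [0.963, 0.258, 0.081, -0.67], [0.001, 0.294, -0.956, 0.384], [0.0, 0.0, 0.0, 1.0]]
{'clock': 0.15, 'joint_pos': array([-5.78067506e+01,  2.05818666e+01,  6.45478945e-01, -1.28824909e-02,
       -7.01366318e+01, -1.65074875e+01]), 'qvel': array([-0.0645123 , -0.09137398,  0.16190263,  0.10100711, -0.07153264,
       -0.09743889]), 'tau': array([ 4.17182682e-04, -5.83281398e+01,  2.93290311e+01,  7.00114623e+00,
        8.80504260e-03, -1.10551518e-04]), 'tool_pos': array([ 0.18236124, -0.64951117,  0.22584238]), 'orientation': array([ 1.79926549e+02, -9.13661340e-03, -1.64318617e+02]), 'force': array([0.18094225, 0.15588268, 0.39186885]), 'moment': array([-0.01775858,  0.04231002, -0.04142769]), 'gripper_force': 0.0, 'opening': 0.08778087535583433}
```

View pics/scene0.png

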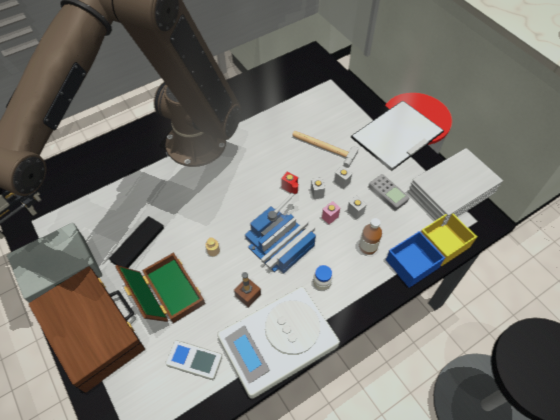

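View pics/side0.png

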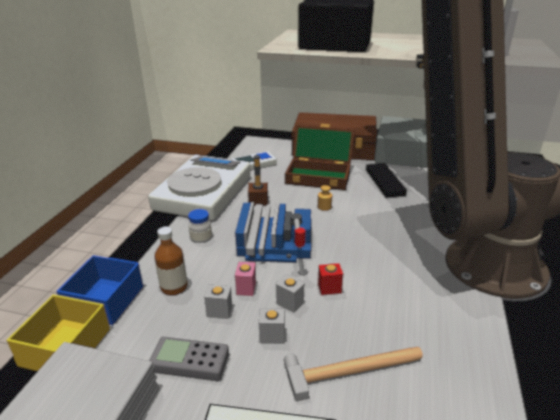

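```bash
python3 - <<'E'
import cv2,numpy as np
a=cv2.imread('pics/scene0.png')[150:310,180:380]; b=cv2.imread('pics/side0.png')[150:350,190:350]
a=cv2.resize(a,None,fx=2.2,fy=2.2*1.0,interpolation=2);a=cv2.resize(cv2.imread('pics/scene0.png')[155:310,195:380],(430,360),interpolation=2)
b=cv2.resize(b,(360,450),interpolation=2)
c=np.zeros((450,790,3),np.uint8);c[:360,:430]=a;c[:,430:]=b
cv2.imwrite('pics/z0.png',c)
E
python3 - <<'E'
from h import *
A=snap('scene');B=snap('side')
# rough positions
for n,(u,v),z in [('w1',(317,183),.065),('w2',(343,172),.065),('w3',(357,203),.065),('case',(173,287),.01),('stand',(246,291),.05)]: print(n,onz(A,u,v,z).round(3))
for n,(u,v),z in [('w',(219,288),.065),('w',(291,283),.065),('w',(272,314),.065)]: print(n,onz(B,u,v,z).round(3))
E
```

```text
w1 [0.458 0.25  0.065]
w2 [0.47  0.355 0.065]
w3 [0.602 0.314 0.065]
case [ 0.508 -0.347  0.01 ]
stand [ 0.665 -0.166  0.05 ]
w [0.594 0.317 0.065]
w [0.45  0.263 0.065]
w [0.464 0.362 0.065]
```

View pics/z0.png

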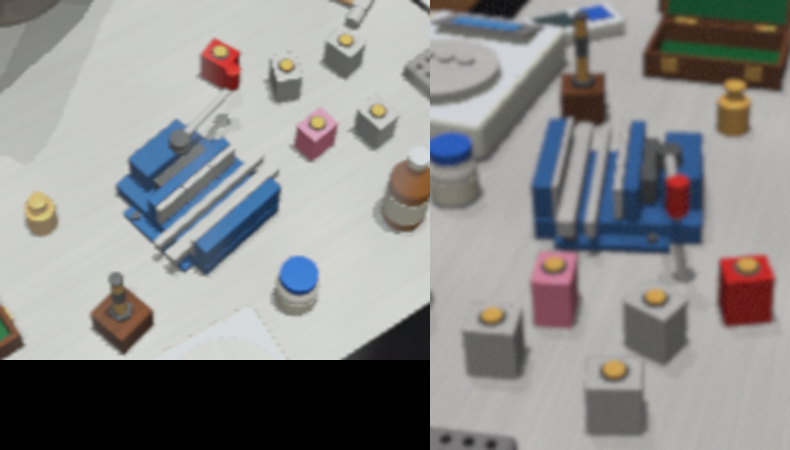

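```bash
cat >> h.py <<'E'
def to(pos,yaw,roll=180,pitch=0):
    """print shift+rotvec (tool axes) from present pose to world TCP pos with yaw, tool down"""
    T=toolT(); R=Ro.from_euler('xyz',[roll,pitch,yaw],degrees=True).as_matrix()
    sh=T[:3,:3].T@(np.array(pos)-T[:3,3]); rv=Ro.from_matrix(T[:3,:3].T@R).as_rotvec(degrees=True)
    print('to',np.round(pos,4).tolist(),yaw,'->',sh.round(4).tolist(),rv.round(2).tolist())
E
python3 - <<'E'
from h import *
A=snap('scene');
a=onz(A,278,260.5,.075);b=onz(A,314.6,234.7,.075);d=b-a;print(a,b,np.degrees(np.arctan2(d[1],d[0])))
to([.50,.10,.36],-180); to([.50,.10,.36],-90)
E
```

```text
[ 0.64197507 -0.03314206  0.075     ] [0.62902857 0.11740576 0.075     ] 94.91511230753311
to [0.5, 0.1, 0.36] -180 -> [-0.5084, 0.636, -0.1334] [0.03, -0.01, 15.69]
to [0.5, 0.1, 0.36] -90 -> [-0.5084, 0.636, -0.1334] [0.03, 0.02, -74.31]
```

Request:
jog_arm(
  plan=[
    [[1,-0.04,0.05,-0.08,0,0,0],[1,-0.508,0.636,-0.15,0,0,-74.3],[1,-0.508,0.636,-0.15,0,0,-74.3],[1,-0.508,0.636,-0.15,0,0,-74.3],[1,-0.508,0.636,-0.15,0,0,-74.3],[1,-0.508,0.636,-0.15,0,0,-74.3],[1,-0.508,0.636,-0.15,0,0,-74.3],[1,-0.508,0.636,-0.15,0,0,-74.3],[1,-0.508,0.636,-0.15,0,0,-74.3],[1,-0.508,0.636,-0.15,0,0,-74.3],[1,-0.508,0.636,-0.15,0,0,-74.3],[1,-0.508,0.636,-0.15,0,0,-74.3],[1,-0.508,0.636,-0.15,0,0,-74.3],[1,-0.508,0.636,-0.15,0,0,-74.3],[1,-0.508,0.636,-0.15,0,0,-74.3],[1,-0.508,0.636,-0.15,0,0,-74.3],[1,-0.508,0.636,-0.15,0,0,-74.3],[1,-0.508,0.636,-0.15,0,0,-74.3]],
  ],
)

```text
clock: 2.55
tool_pos: [0.4994, 0.099, 0.3769]
orientation: [-180.0, 0.0, -90.1]
force: [0.0, -0.2, 0.0]
opening: 0.0873
gripper_force: 0.0
```

Run:
```python
from h import *
o=obs();print(o['clock'],o['tool_pos'],o['orientation'],o['joint_pos'],o['force'])
s=snap('wrist','w1.png')
```

```text
2.55 [0.49938344 0.09903609 0.37686049] [-1.79969965e+02  1.80364367e-02 -9.00695354e+01] [ 3.33500471e+01  9.51766511e-01 -4.67072633e+00  1.49531161e-03
 -8.43425042e+01 -3.34197342e+01] [ 0.04171173 -0.21055243  0.02101151]
```

View pics/w1.png

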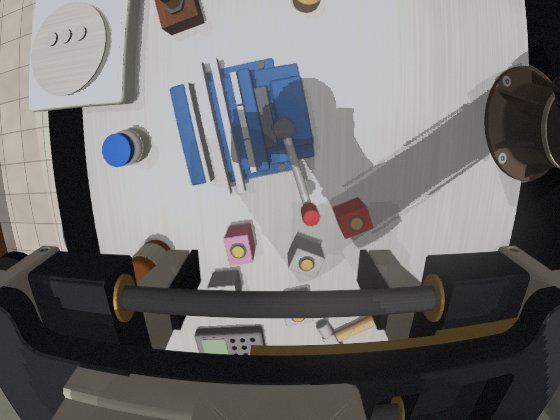

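```bash
cat >> h.py <<'E'
def plane(s,pts,z): return np.array([onz(s,u,v,z)[:2] for u,v in np.asarray(pts).reshape(-1,2)])
def blobs(s,lo,hi,amin=60,roi=None):
    h=cv2.cvtColor(s['image'],cv2.COLOR_RGB2HSV); m=cv2.inRange(h,np.array(lo),np.array(hi))
    if roi: k=np.zeros_like(m);k[roi[1]:roi[3],roi[0]:roi[2]]=1;m*=k
    cs,_=cv2.findContours(m,cv2.RETR_EXTERNAL,cv2.CHAIN_APPROX_NONE)
    return [c for c in cs if cv2.contourArea(c)>amin]
def rect(P):
    r=cv2.minAreaRect((P*1000).astype(np.float32)); return np.round(r[0],1),np.round(r[1],1),round(r[2],1)
E
python3 - <<'E'
from h import *
s=snap('wrist')
hsv=cv2.cvtColor(s['image'],cv2.COLOR_RGB2HSV)
for p in [(187,130),(290,90),(306,264),(311,213),(240,250),(195,100),(203,150),(227,280)]: print(p,hsv[p[1],p[0]])
for z in(.075,):
  for c in blobs(s,(100,110,140),(125,255,255),200): print(c.reshape(-1,2).min(0),c.reshape(-1,2).max(0),rect(plane(s,c,z)))
for c in blobs(s,(10,120,90),(30,255,255),40): 
    m=c.reshape(-1,2).mean(0);print('plug',m,plane(s,m,.065))
for c in blobs(s,(0,180,120),(8,255,255),40)+blobs(s,(172,180,120),(180,255,255),40): 
    m=c.reshape(-1,2).mean(0);print('red',m,plane(s,m,.132),cv2.contourArea(c))
E
```

```text
(187, 130) [107 135 170]
(290, 90) [108 122 121]
(306, 264) [ 21 120 192]
(311, 213) [  1 144 190]
(240, 250) [ 27 107 195]
(195, 100) [120   6  85]
(203, 150) [120   2 105]
(227, 280) [10 10 78]
[102 134] [130 166] (array([749.8,  64.2]), array([50.2, 51.2]), 85.6)
[170  85] [204 183] (array([630.9,  47.1]), array([ 21.7, 147.2]), 11.4)
[209  81] [232 171] (array([581.1,  37.1]), array([  7.3, 132.9]), 11.2)
[223  58] [299 121] (array([521. , -18.3]), array([105.1,  76.3]), 12.1)
plug [440.69512195 300.48780488] [[0.19328556 0.34251349]]
plug [115.33333333 292.90740741] [[0.80199649 0.32476985]]
plug [139.20408163 270.18367347] [[0.74107588 0.273285  ]]
plug [166.61682243  14.92523364] [[ 0.66451708 -0.13895169]]
```

Request:
jog_arm(
  plan=[
    [[1,0.05,-0.09,0.08,0,0,0],[1,0.05,-0.09,0.08,0,0,0],[1,0.05,-0.09,0.08,0,0,0],[1,0.05,-0.09,0.08,0,0,0],[1,0.05,-0.09,0.08,0,0,0]],
  ],
)

```text
clock: 3.28
tool_pos: [0.5896, 0.0502, 0.2983]
orientation: [-179.9, 0.0, -90.0]
force: [-0.4, 0.1, 0.2]
opening: 0.0876
gripper_force: 0.0
```

Run:
```python
from h import *
print(obs()['tool_pos'],obs()['orientation'])
s=snap('wrist','w2.png')
for c in blobs(s,(100,100,125),(125,255,255),200): print(c.reshape(-1,2).min(0),c.reshape(-1,2).max(0),rect(plane(s,c,.075)))
```

```text
[0.58958839 0.05021272 0.29825037] [-1.79858427e+02  4.60468370e-02 -8.99840534e+01]
[237 182] [264 234] (array([623.1,  87. ]), array([21.9, 65.3]), 10.9)
[135 172] [171 210] (array([749.7,  63.5]), array([50.1, 51.1]), 88.3)
[278 169] [295 224] (array([579.8,  71.4]), array([10. , 70.8]), 10.9)
[348 113] [388 199] (array([477. ,  21.5]), array([ 39.3, 107.8]), 13.0)
[308 101] [325 140] (array([544. , -20.4]), array([13.3, 47.4]), 12.3)
[322  94] [370 119] (array([509.7, -38.8]), array([56.4, 23.7]), 14.0)
[285  87] [325 104] (array([559.3, -49.9]), array([46., 14.]), 10.5)
```

View pics/w2.png

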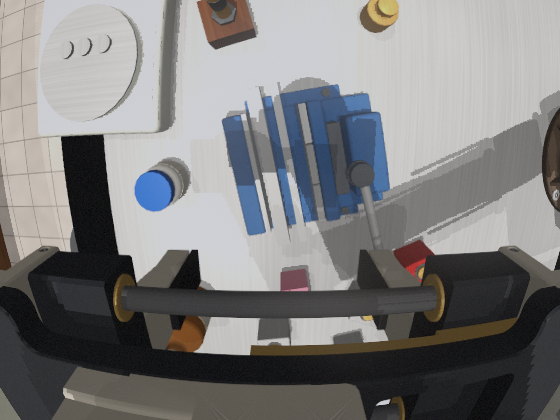

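Run:
```python
from h import *
s=snap('wrist')
im=s['image']
h=cv2.cvtColor(im,cv2.COLOR_RGB2HSV)
m=((h[...,0]>98)&(h[...,0]<128)&(h[...,1]>90)&(h[...,2]>45)).astype(np.uint8)*255
n,l,st,_=cv2.connectedComponentsWithStats(m)
c=[i for i in range(1,n) if st[i,4]>300]; print(st[c])
for r in range(122,232,10):
    xs=np.where(m[r,215:300])[0]+215; print(r,xs[:1],np.split(xs,np.where(np.diff(xs)>2)[0]+1)[0][[0,-1]],[int(a[0]) for a in np.split(xs,np.where(np.diff(xs)>2)[0]+1)])
```

```text
[[ 280   85  110  137 7756]
 [ 263   96   33  129 1114]
 [ 223  115   42  120 1964]
 [ 135  170   40   41 1274]]
122 [223] [223 240] [223, 267, 286]
132 [225] [225 229] [225, 234, 269, 288]
142 [230] [230 245] [230, 271, 290]
152 [231] [231 247] [231, 273, 291]
162 [233] [233 249] [233, 275, 293]
172 [234] [234 252] [234, 277, 295]
182 [237] [237 254] [237, 279, 297]
192 [239] [239 256] [239, 281, 299]
202 [241] [241 258] [241, 283]
212 [243] [243 260] [243, 285]
222 [245] [245 263] [245, 288]
```

Run:
```python
from h import *
s=snap('wrist')
im=s['image']
h=cv2.cvtColor(im,cv2.COLOR_RGB2HSV)
m=((h[...,0]>98)&(h[...,0]<128)&(h[...,1]>90)&(h[...,2]>45)).astype(np.uint8)*255
n,l,st,_=cv2.connectedComponentsWithStats(m)
i=[i for i in range(1,n) if st[i,0]==223][0]
c=cv2.findContours((l==i).astype(np.uint8),0,1)[0][0]
print(rect(plane(s,c,.075)), s['Twc'][:3,3])
g=h[...,2]
for r in (132,162,192,222): print(r,[int(x) for x in g[r,215:320]])
a=plane(s,[(240.5,122),(263.5,222)],.075);b=plane(s,[(223,122),(245,222)],.075);print(a,b)
```

```text
(array([631.1,  46.8]), array([ 22.2, 147.5]), 11.1) [ 0.58879342 -0.02853973  0.45693511]
132 [211, 211, 211, 210, 210, 209, 204, 204, 187, 138, 123, 127, 122, 113, 113, 113, 113, 114, 115, 113, 114, 114, 113, 112, 114, 113, 114, 109, 105, 110, 130, 129, 130, 130, 117, 88, 90, 91, 106, 117, 122, 129, 133, 137, 135, 136, 147, 154, 154, 154, 151, 152, 153, 108, 114, 115, 115, 116, 123, 124, 124, 126, 125, 112, 151, 153, 153, 152, 152, 152, 151, 147, 120, 112, 117, 123, 123, 121, 124, 122, 123, 122, 122, 114, 105, 105, 92, 81, 130, 152, 150, 148, 151, 150, 150, 116, 80, 104, 115, 126, 124, 125, 123, 124, 123]
162 [202, 201, 199, 202, 202, 202, 204, 203, 204, 203, 201, 202, 201, 178, 127, 121, 106, 108, 112, 110, 110, 111, 111, 110, 111, 109, 111, 111, 109, 110, 110, 111, 111, 110, 104, 107, 121, 127, 128, 125, 119, 91, 84, 85, 97, 111, 111, 123, 123, 123, 123, 123, 124, 123, 123, 124, 122, 125, 123, 92, 97, 97, 106, 106, 106, 106, 106, 106, 106, 110, 124, 125, 147, 147, 148, 147, 147, 142, 111, 96, 98, 104, 106, 102, 104, 106, 105, 105, 102, 104, 104, 98, 78, 98, 122, 120, 119, 118, 12
[... 490 characters left out ...]
, 104, 104, 107, 105, 102, 87, 89, 116, 120, 118, 120, 122, 123]
222 [212, 212, 212, 212, 212, 213, 212, 212, 212, 212, 212, 212, 212, 212, 212, 212, 213, 212, 212, 211, 210, 212, 205, 205, 203, 203, 204, 203, 198, 177, 147, 156, 160, 160, 161, 159, 161, 160, 162, 161, 162, 162, 162, 162, 163, 163, 163, 146, 127, 202, 203, 202, 193, 182, 89, 91, 101, 168, 190, 189, 188, 189, 188, 188, 188, 189, 189, 189, 188, 188, 186, 126, 81, 99, 130, 147, 145, 148, 147, 149, 149, 172, 186, 187, 187, 186, 186, 186, 181, 114, 150, 183, 178, 179, 196, 197, 197, 195, 195, 196, 184, 136, 139, 140, 136]
[[ 0.63360809 -0.01870737]
 [ 0.60784318  0.10418204]] [[ 0.65433248 -0.01922448]
 [ 0.63098196  0.10426017]]
```

Run:
```python
from h import *
s=snap('wrist')
L={'f30':([(255.5,162),(262,192),(268.5,222)],.075,30),'p28':([(259,162),(265.7,192),(271.7,222)],.05,28),'p10':([(274,162),(280,192),(286,222)],.05,10),'m3':([(286,162),(290.5,192),(296.5,222)],.05,-3),'m13':([(292.7,162),(297.9,192),(304,222)],.05,-13),'out':([(228.7,162),(237,192),(244,222)],.075,52)}
yaws=[]
for k,(p,z,x) in L.items():
    P=plane(s,p,z);d=P[-1]-P[0];y=np.degrees(np.arctan2(-d[0],d[1]));
    n=np.array([np.cos(np.radians(11)),np.sin(np.radians(11))]);print(k,round(y,1),((P@n)*1000-x).round(1))
```

```text
f30 11.2 [580.6 580.4 580.3]
p28 11.1 [580.8 580.2 580.6]
p10 11.1 [580.2 580.1 580. ]
m3 10.3 [578.4 579.9 579.4]
m13 11.3 [580.  580.5 579.6]
out 12.3 [590.1 588.3 588.4]
```

Request:
jog_arm(
  plan=[
    [[1,-0.3,0.07,0,0,0,0],[1,-0.3,0.07,0,0,0,0],[1,-0.3,0.07,0,0,0,0],[1,-0.3,0.07,0,0,0,0],[1,-0.3,0.07,0,0,0,0],[1,-0.3,0.07,0,0,0,0],[1,-0.3,0.07,0,0,0,0],[1,-0.3,0.07,0,0,0,0]],
  ],
)

```text
clock: 4.47
tool_pos: [0.5199, 0.3489, 0.2971]
orientation: [-180.0, 0.0, -90.1]
force: [0.1, -0.3, 0.9]
opening: 0.0879
gripper_force: 0.0
```

Run:
```python
from h import *
print(obs()['tool_pos'],obs()['orientation'])
s=snap('wrist','w3.png')
for c in blobs(s,(10,90,90),(32,255,255),40): 
    m=cv2.minEnclosingCircle(c)[0];print('plug',m,plane(s,m,.065),cv2.contourArea(c))
v=cv2.resize(s['image'][60:260,150:460],None,fx=2.5,fy=2.5,interpolation=cv2.INTER_CUBIC); cv2.imwrite('pics/w3z.png',v[:,:,::-1])
```

```text
[0.51985917 0.34888637 0.29708257] [-1.79974050e+02  2.45517624e-02 -9.00616832e+01]
plug (119.0, 299.5) [[0.76722967 0.53463569]] 94.5
plug (437.5, 299.5) [[0.27200291 0.5351467 ]] 91.0
plug (68.51265716552734, 233.74684143066406) [[0.83583364 0.42645918]] 893.5
plug (321.9444580078125, 187.5) [[0.4652886  0.36041657]] 165.0
plug (433.5, 205.5) [[0.30904122 0.38325245]] 1247.5
plug (215.60714721679688, 155.7142791748047) [[0.59588658 0.32015698]] 165.5
plug (104.5, 123.5) [[0.74679835 0.27077945]] 1221.5
plug (333.0, 103.0) [[0.45416126 0.25627304]] 175.5
plug (240.66346740722656, 83.59615325927734) [[0.56374887 0.23330963]] 94.5
plug (393.70001220703125, 51.70000076293945) [[0.37783852 0.18663682]] 155.0
```

View pics/w3z.png

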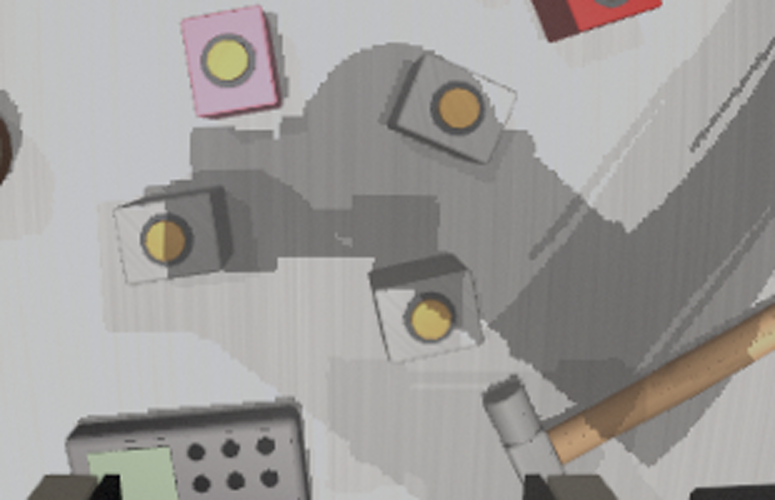

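Run:
```python
from h import *
s=snap('wrist')
def cv(p): return [(u/2.5+150,v/2.5+60) for u,v in p]
for n,e,pl in (('w1',[(427,55),(517,93),(488,163)],(333,103)),('w3',[(127,284),(115,207),(218,189)],(215.6,155.7)),('w2',[(483,343),(390,362),(373,290)],(321.9,187.5))):
    P=plane(s,cv(e),.06);d1=P[1]-P[0];d2=P[2]-P[1]
    print(n,[(round(np.linalg.norm(d)*1000,1),round(np.degrees(np.arctan2(d[1],d[0])),1)) for d in(d1,d2)],plane(s,pl,.065).round(4))
```

```text
w1 [(np.float64(47.7), np.float64(159.3)), (np.float64(37.9), np.float64(68.5))] [[0.4542 0.2562]]
w3 [(np.float64(39.4), np.float64(-83.7)), (np.float64(52.5), np.float64(-171.9))] [[0.596 0.32 ]]
w2 [(np.float64(48.7), np.float64(12.0)), (np.float64(38.3), np.float64(-76.1))] [[0.4655 0.3603]]
```

Run:
```python
from h import *
to([.4542,.2562,.11],-111); to([.4542,.2562,.032],-111)
```

```text
to [0.4542, 0.2562, 0.11] -111 -> [0.0928, 0.0658, 0.1869] [-0.02, 0.03, 20.91]
to [0.4542, 0.2562, 0.032] -111 -> [0.0928, 0.0658, 0.2649] [-0.02, 0.03, 20.91]
```

Request:
jog_arm(
  plan=[
    [[0.8,0.093,0.066,0.187,0,0,20.9],[0.8,0.093,0.066,0.187,0,0,20.9],[0.8,0.093,0.066,0.187,0,0,20.9],[0.8,0.093,0.066,0.187,0,0,20.9],[0.8,0.093,0.066,0.187,0,0,20.9],[0.8,0.093,0.066,0.187,0,0,20.9],[0.8,0.093,0.066,0.22,0,0,20.9],[0.8,0.093,0.066,0.245,0,0,20.9],[0.8,0.093,0.066,0.265,0,0,20.9],[0.8,0.093,0.066,0.265,0,0,20.9],[0,0.093,0.066,0.265,0,0,20.9],[0,0.093,0.066,0.265,0,0,20.9],[0,0.093,0.066,0.265,0,0,20.9],[0,0.093,0.066,0.265,0,0,20.9],[0,0.093,0.066,0.265,0,0,20.9],[0,0.093,0.066,0.265,0,0,20.9]],
  ],
)

```text
clock: 6.58
tool_pos: [0.4546, 0.2578, 0.0328]
orientation: [-179.9, 0.1, -110.9]
force: [-0.1, 0.3, 7.4]
opening: 0.0497
gripper_force: 30.0
```

Run:
```python
from h import *
print(obs()['tool_pos'],obs()['orientation'],obs()['opening'],obs()['gripper_force'])
n=np.array([.9813,.1925]);t=np.array([-.1925,.9813]);S=np.array([.5889,.0385])
for z in (.2,.09): to([*(S-.05*t-.003*n),z],-78.9)
s=snap('wrist','w4.png')
```

```text
[0.45457944 0.25775828 0.0327546 ] [-1.79929002e+02  1.34532033e-01 -1.10877564e+02] 0.04973673420963516 29.95931714773178
to [0.5956, -0.0111, 0.2] -78.9 -> [0.2006, -0.2278, -0.1674] [-0.11, 0.11, -31.98]
to [0.5956, -0.0111, 0.09] -78.9 -> [0.2009, -0.2276, -0.0574] [-0.11, 0.11, -31.98]
```

View pics/w4.png

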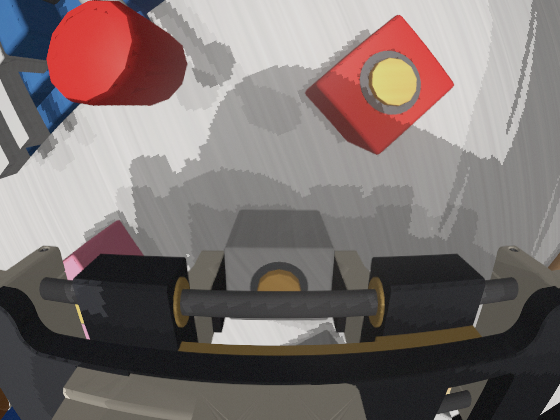

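Request:
jog_arm(
  plan=[
    [[0,0,0,-0.06,0,0,0],[0,0,0,-0.12,0,0,0],[0,0,0,-0.167,0,0,0],[0,0.2,-0.228,-0.167,0,0,-32],[0,0.2,-0.228,-0.167,0,0,-32],[0,0.2,-0.228,-0.167,0,0,-32],[0,0.2,-0.228,-0.167,0,0,-32],[0,0.2,-0.228,-0.167,0,0,-32],[0,0.2,-0.228,-0.167,0,0,-32],[0,0.2,-0.228,-0.167,0,0,-32],[0,0.2,-0.228,-0.167,0,0,-32],[0,0.2,-0.228,-0.167,0,0,-32],[0,0.2,-0.228,-0.167,0,0,-32]],
  ],
)

```text
clock: 8.25
tool_pos: [0.595, -0.0104, 0.1988]
orientation: [-180.0, 0.0, -78.8]
force: [-0.5, -0.1, -5.2]
opening: 0.0499
gripper_force: 30.0
```

Run:
```python
from h import *
print(obs()['tool_pos'],obs()['orientation'],obs()['opening'],obs()['force'])
n=np.array([.9813,.1925]);t=np.array([-.1925,.9813]);S=np.array([.5889,.0385])
for z in (.09,): to([*(S-.05*t-.003*n),z],-78.9)
s=snap('wrist','w5.png')
for c in blobs(s,(10,90,90),(32,255,255),40,(230,230,330,360)): print(c.reshape(-1,2).min(0),c.reshape(-1,2).max(0))
```

```text
[ 0.59502381 -0.01041539  0.1987971 ] [-1.79979118e+02  9.99033066e-03 -7.88313866e+01] 0.049890593394380525 [-0.51982708 -0.07189812 -5.15962119]
to [0.5956, -0.0111, 0.09] -78.9 -> [0.0008, -0.0004, 0.1088] [-0.02, 0.01, 0.07]
[300 345] [321 354]
[258 269] [300 290]
```

View pics/w5.png

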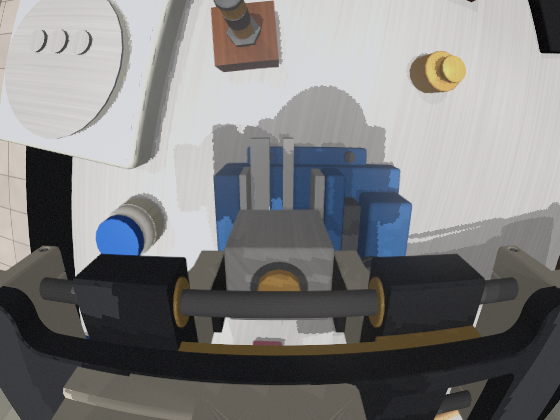

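Request:
jog_arm(
  plan=[
    [[0,0,0,0.05,0,0,0],[0,0,0,0.09,0,0,0],[0,0,0,0.108,0,0,0],[0,0,0,0.113,0,0,0],[0,0,0,0.115,0,0,0],[0,0,0,0.115,0,0,0]],
  ],
)

```text
clock: 9.05
tool_pos: [0.5959, -0.0111, 0.0846]
orientation: [-179.9, 0.0, -78.9]
force: [-0.5, 0.3, -5.2]
opening: 0.0499
gripper_force: 30.0
```

Request:
jog_arm(
  plan=[
    [[0,0,0,0.001,0,0,0],[0,0,0,0.002,0,0,0],[0,0,0,0.002,0,0,0],[0,0,-0.001,0.002,0,0,0],[0,0,-0.002,0.002,0,0,0],[0,0,-0.002,0.002,0,0,0]],
  ],
)

```text
clock: 9.8
tool_pos: [0.5963, -0.0114, 0.0828]
orientation: [179.9, -0.0, -78.9]
force: [-8.0, 0.5, 11.2]
opening: 0.0494
gripper_force: 30.0
```

Request:
jog_arm(
  plan=[
    [[0,0,0,-0.001,0,0,0],[0,0,-0.001,-0.001,0,0,0],[0,0,-0.002,-0.001,0,0,0],[0,0,-0.002,-0.001,0,0,0]],
  ],
)

```text
clock: 10.3
tool_pos: [0.5986, -0.011, 0.0829]
orientation: [179.9, -0.0, -78.9]
force: [-5.7, -0.6, 4.9]
opening: 0.0498
gripper_force: 30.0
```

Request:
jog_arm(
  plan=[
    [[0,0,-0.001,0,0,0,0],[0,0,-0.002,0,0,0,0],[0,0,-0.002,0,0,0,0]],
  ],
)

```text
clock: 10.68
tool_pos: [0.5995, -0.0109, 0.0829]
orientation: [179.8, -0.0, -78.9]
force: [-9.6, -1.2, 8.0]
opening: 0.0496
gripper_force: 30.0
```

Request:
jog_arm(
  plan=[
    [[0,0,-0.001,-0.001,0,0,0],[0,0,-0.002,-0.001,0,0,0],[0,0,-0.003,-0.001,0,0,0],[0,0,-0.003,-0.001,0,0,0]],
  ],
)

```text
clock: 11.18
tool_pos: [0.5996, -0.0109, 0.083]
orientation: [179.5, -0.0, -78.9]
force: [-15.9, -1.4, 11.4]
opening: 0.05
gripper_force: 30.0
```

Request:
jog_arm(
  plan=[
    [[0,0,0.003,0,0,0,0],[0,0,0.003,0,0,0,0],[0.75,0,0.003,0,0,0,0],[0.75,0,0.003,0,0,0,0],[0.75,0,0.003,0,0,0,0],[0.75,0,0.003,-0.03,0,0,0],[0.75,0,0.003,-0.08,0,0,0],[0.75,0,0.003,-0.14,0,0,0],[0.75,0,0.003,-0.19,0,0,0],[0.75,0,0.003,-0.19,0,0,0],[0.75,0,0.003,-0.19,0,0,0]],
  ],
)

```text
clock: 12.55
tool_pos: [0.601, -0.0101, 0.2735]
orientation: [-180.0, 0.0, -78.9]
force: [0.0, -0.4, -0.7]
opening: 0.0655
gripper_force: 0.0
```

Run:
```python
from h import *
print(obs()['tool_pos'],obs()['orientation'])
to([.56,.30,.30],-90)
```

```text
[ 0.60104793 -0.01006536  0.27347444] [-1.79964621e+02  2.73106705e-02 -7.89200153e+01]
to [0.56, 0.3, 0.3] -90 -> [-0.3122, -0.0193, -0.0264] [-0.03, 0.03, 11.08]
```

Request:
jog_arm(
  plan=[
    [[0.8,-0.35,-0.02,-0.026,0,0,11.1],[0.8,-0.35,-0.02,-0.026,0,0,11.1],[0.8,-0.35,-0.02,-0.026,0,0,11.1],[0.8,-0.35,-0.02,-0.026,0,0,11.1],[0.8,-0.35,-0.02,-0.026,0,0,11.1],[0.8,-0.35,-0.02,-0.026,0,0,11.1],[0.8,-0.35,-0.02,-0.026,0,0,11.1],[0.8,-0.35,-0.02,-0.026,0,0,11.1],[0.8,-0.35,-0.02,-0.026,0,0,11.1]],
  ],
)

```text
clock: 13.68
tool_pos: [0.5536, 0.336, 0.2991]
orientation: [180.0, -0.0, -90.1]
force: [-0.1, 1.1, -0.0]
opening: 0.0702
gripper_force: 0.0
```

Run:
```python
from h import *
print(obs()['tool_pos'],obs()['orientation'])
s=snap('wrist','w6.png')
for c in blobs(s,(10,90,90),(32,255,255),60): 
    m=cv2.minEnclosingCircle(c)[0];print('plug',m,plane(s,m,.065),cv2.contourArea(c))
B=snap('side')
for c in blobs(B,(10,110,90),(32,255,255),20,(200,230,360,340)): 
    m=c.reshape(-1,2).mean(0);print('side plug',m,plane(B,m,.065))
to([.596,.320,.11],-83);to([.596,.320,.032],-83)
```

```text
[0.55358489 0.33600588 0.29907876] [ 1.79967109e+02 -3.68228237e-02 -9.00753945e+01]
plug (144.5, 302.5) [[0.75696005 0.52389893]] 68.5
plug (410.5, 301.0) [[0.35228699 0.52167954]] 104.0
plug (85.5, 235.5) [[0.83782629 0.41577512]] 747.5
plug (347.4459533691406, 197.229736328125) [[0.46523214 0.36019614]] 161.0
plug (449.5, 213.0) [[0.31333284 0.38161731]] 935.5
plug (243.10305786132812, 165.60687255859375) [[0.59593769 0.32013008]] 164.5
plug (130.65789794921875, 131.94737243652344) [[0.74219215 0.27194686]] 1350.0
plug (417.5, 65.0) [[0.37782041 0.18662915]] 148.0
side plug [271.5        314.04545455] [[0.46516984 0.36278069]]
side plug [216.95 290.05] [[0.59539569 0.32373319]]
side plug [244.68421053 267.31578947] [[0.56355183 0.23669784]]
side plug [330.30434783 267.69565217] [[0.37815309 0.1900364 ]]
to [0.596, 0.32, 0.11] -83 -> [0.016, -0.0423, 0.1896] [0.0, -0.0, -7.09]
to [0.596, 0.32, 0.032] -83 -> [0.016, -0.0423, 0.2676] [0.0, -0.0, -7.09]
```

Request:
jog_arm(
  plan=[
    [[0.8,0.016,-0.042,0.1,0,0,-7],[0.8,0.016,-0.042,0.19,0,0,-7],[0.8,0.016,-0.042,0.19,0,0,-7],[0.8,0.016,-0.042,0.19,0,0,-7],[0.8,0.016,-0.042,0.19,0,0,-7],[0.8,0.016,-0.042,0.22,0,0,-7],[0.8,0.016,-0.042,0.25,0,0,-7],[0.8,0.016,-0.042,0.267,0,0,-7],[0.8,0.016,-0.042,0.267,0,0,-7],[0,0.016,-0.042,0.267,0,0,-7],[0,0.016,-0.042,0.267,0,0,-7],[0,0.016,-0.042,0.267,0,0,-7],[0,0.016,-0.042,0.267,0,0,-7],[0,0.016,-0.042,0.267,0,0,-7],[0,0.016,-0.042,0.22,0,0,-7],[0,0.016,-0.042,0.16,0,0,-7],[0,0.016,-0.042,0.1,0,0,-7],[0,0.016,-0.042,0.1,0,0,-7]],
  ],
)

```text
clock: 16.02
tool_pos: [0.5974, 0.3225, 0.2051]
orientation: [-179.6, 0.3, -83.0]
force: [0.7, 0.2, -6.4]
opening: 0.0498
gripper_force: 29.9
```

Run:
```python
from h import *
print(obs()['tool_pos'],obs()['orientation'],obs()['opening'],obs()['force'])
n=np.array([.9813,.1925]);t=np.array([-.1925,.9813]);S=np.array([.5899,.0387])
for z in (.2,.0845): to([*(S-.004*n),z],-78.9)
```

```text
[0.59739893 0.322506   0.20508211] [-179.56886397    0.26677348  -82.98999667] 0.04983206337704716 [ 0.68393767  0.21212623 -6.44522899]
to [0.586, 0.0379, 0.2] -78.9 -> [0.2811, 0.0461, 0.0034] [-0.44, 0.25, -4.09]
to [0.586, 0.0379, 0.0845] -78.9 -> [0.2816, 0.047, 0.1189] [-0.44, 0.25, -4.09]
```

Request:
jog_arm(
  plan=[
    [[0,0.281,0.047,0.003,0,0,-4.1],[0,0.281,0.047,0.003,0,0,-4.1],[0,0.281,0.047,0.003,0,0,-4.1],[0,0.281,0.047,0.003,0,0,-4.1],[0,0.281,0.047,0.003,0,0,-4.1],[0,0.281,0.047,0.003,0,0,-4.1],[0,0.281,0.047,0.003,0,0,-4.1],[0,0.281,0.047,0.003,0,0,-4.1],[0,0.281,0.047,0.003,0,0,-4.1]],
  ],
)

```text
clock: 17.15
tool_pos: [0.5829, 0.0373, 0.1962]
orientation: [180.0, 0.0, -78.8]
force: [0.5, -0.4, -5.0]
opening: 0.0501
gripper_force: 30.0
```

Run:
```python
from h import *
print(obs()['tool_pos'],obs()['orientation'],obs()['opening'],obs()['force'])
n=np.array([.9813,.1925]);t=np.array([-.1925,.9813]);S=np.array([.5899,.0387])
for z in (.1,.0845): to([*(S-.004*n),z],-78.9)
s=snap('wrist','w7.png')
for c in blobs(s,(10,90,90),(32,255,255),60): 
    m=cv2.minEnclosingCircle(c)[0];print('plug',m,plane(s,m,.115),cv2.contourArea(c))
```

```text
[0.58287796 0.03731783 0.19619731] [ 1.79968585e+02  1.81485522e-03 -7.88429284e+01] 0.05009737612478648 [ 0.48286835 -0.42924195 -5.01837563]
to [0.586, 0.0379, 0.1] -78.9 -> [0.0, -0.0032, 0.0962] [0.03, 0.0, 0.06]
to [0.586, 0.0379, 0.0845] -78.9 -> [0.0, -0.0032, 0.1117] [0.03, 0.0, 0.06]
plug (178.5, 303.0) [[0.65518653 0.13557099]] 108.0
plug (377.0, 303.0) [[0.47910963 0.10089742]] 141.5
plug (279.0, 288.1363525390625) [[0.56964019 0.09999088]] 683.0
plug (269.2272644042969, 149.77272033691406) [[ 0.59925841 -0.01238151]] 497.5
plug (435.0, 26.5) [[ 0.4921317  -0.13993518]] 1736.0
plug (219.0, 6.0) [[ 0.65708769 -0.11403378]] 160.5
```

View pics/w7.png

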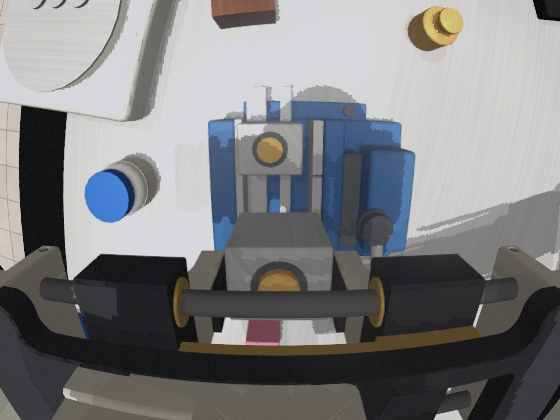

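Request:
jog_arm(
  plan=[
    [[0,0,-0.003,0.05,0,0,0],[0,0,-0.003,0.095,0,0,0],[0,0,-0.003,0.109,0,0,0],[0,0,-0.003,0.111,0,0,0],[0,0,-0.003,0.1135,0,0,0],[0,0,-0.003,0.1135,0,0,0],[0,0,-0.005,0.1135,0,0,0],[0,0,-0.007,0.1135,0,0,0],[0,0,-0.008,0.1135,0,0,0],[0,0,-0.008,0.1135,0,0,0]],
  ],
)

```text
clock: 18.45
tool_pos: [0.5899, 0.0375, 0.0842]
orientation: [179.9, -0.0, -78.9]
force: [-7.1, -0.4, 7.2]
opening: 0.05
gripper_force: 30.0
```

Request:
jog_arm(
  plan=[
    [[0,0,-0.001,0,0,0,0],[0,0,-0.002,0,0,0,0],[0,0,-0.003,0,0,0,0],[0,0,-0.003,0,0,0,0]],
  ],
)

```text
clock: 18.95
tool_pos: [0.59, 0.0375, 0.0842]
orientation: [179.6, -0.0, -78.9]
force: [-17.5, 1.6, 15.9]
opening: 0.0498
gripper_force: 30.0
```

Seated against the jaw (no further motion, 17 N). Release and go to the third.

Request:
jog_arm(
  plan=[
    [[0,0,0.003,-0.001,0,0,0],[0,0,0.003,-0.001,0,0,0],[0.75,0,0.003,-0.001,0,0,0],[0.75,0,0.003,-0.001,0,0,0],[0.75,0,0.003,-0.001,0,0,0],[0.75,0,0.003,-0.03,0,0,0],[0.75,0,0.003,-0.08,0,0,0],[0.75,0,0.003,-0.14,0,0,0],[0.75,0,0.003,-0.2,0,0,0],[0.8,-0.28,0.16,-0.21,0,0,2],[0.8,-0.28,0.16,-0.21,0,0,2],[0.8,-0.28,0.16,-0.21,0,0,2],[0.8,-0.28,0.16,-0.21,0,0,2],[0.8,-0.28,0.16,-0.21,0,0,2],[0.8,-0.28,0.16,-0.21,0,0,2],[0.8,-0.28,0.16,-0.21,0,0,2],[0.8,-0.28,0.16,-0.21,0,0,2]],
  ],
)

```text
clock: 21.08
tool_pos: [0.3836, 0.2818, 0.293]
orientation: [-180.0, -0.0, -81.0]
force: [1.0, -1.2, 0.2]
opening: 0.0701
gripper_force: 0.0
```

Run:
```python
from h import *
print(obs()['tool_pos'],obs()['orientation'])
s=snap('wrist','w8.png')
for c in blobs(s,(10,90,90),(32,255,255),60): 
    m=cv2.minEnclosingCircle(c)[0];print('plug',m,plane(s,m,.065),plane(s,m,.115),cv2.contourArea(c))
to([.4654,.3605,.11],-77.1);to([.4654,.3605,.033],-77.1)
```

```text
[0.38361995 0.2818497  0.29303003] [-1.79995357e+02 -1.18148190e-02 -8.09786152e+01]
plug (411.5, 301.5) [[0.15748947 0.43084095]] [[0.18830631 0.40152621]] 83.0
plug (335.0, 255.5) [[0.29316413 0.37103912]] [[0.30644179 0.34945518]] 1157.0
plug (205.8333282470703, 228.75) [[0.46538782 0.36026198]] [[0.45640146 0.34007125]] 147.0
plug (21.42543601989746, 244.14822387695312) [[0.78997668 0.44598338]] [[0.73902948 0.41471111]] 589.5
plug (27.0, 143.0) [[0.76046284 0.2763054 ]] [[0.713331   0.26696806]] 824.0
plug (141.7389373779297, 121.33185577392578) [[0.56315274 0.23324715]] [[0.54152794 0.22947611]] 156.5
plug (296.125, 101.5) [[0.37735285 0.18639505]] [[0.37974711 0.18868076]] 187.5
to [0.4654, 0.3605, 0.11] -77.1 -> [-0.0652, -0.093, 0.1829] [0.01, -0.02, -3.91]
to [0.4654, 0.3605, 0.033] -77.1 -> [-0.0652, -0.093, 0.2599] [0.01, -0.02, -3.91]
```

Request:
jog_arm(
  plan=[
    [[0.8,-0.065,-0.093,0.1,0,0,-3.9],[0.8,-0.065,-0.093,0.183,0,0,-3.9],[0.8,-0.065,-0.093,0.183,0,0,-3.9],[0.8,-0.065,-0.093,0.183,0,0,-3.9],[0.8,-0.065,-0.093,0.183,0,0,-3.9],[0.8,-0.065,-0.093,0.22,0,0,-3.9],[0.8,-0.065,-0.093,0.245,0,0,-3.9],[0.8,-0.065,-0.093,0.26,0,0,-3.9],[0.8,-0.065,-0.093,0.26,0,0,-3.9],[0,-0.065,-0.093,0.26,0,0,-3.9],[0,-0.065,-0.093,0.26,0,0,-3.9],[0,-0.065,-0.093,0.26,0,0,-3.9],[0,-0.065,-0.093,0.26,0,0,-3.9],[0,-0.065,-0.093,0.26,0,0,-3.9],[0,-0.065,-0.093,0.22,0,0,-3.9],[0,-0.065,-0.093,0.16,0,0,-3.9],[0,-0.065,-0.093,0.09,0,0,-3.9],[0,-0.065,-0.093,0.09,0,0,-3.9]],
  ],
)

```text
clock: 23.38
tool_pos: [0.4656, 0.363, 0.2074]
orientation: [-179.7, 0.3, -77.0]
force: [-0.0, -0.7, -7.8]
opening: 0.0494
gripper_force: 30.0
```

Run:
```python
from h import *
print(obs()['tool_pos'],obs()['orientation'],obs()['opening'],obs()['force'])
n=np.array([.9813,.1925]);t=np.array([-.1925,.9813]);S=np.array([.5899,.0387])
for z in (.2,): to([*(S+.05*t-.004*n),z],-78.9)
```

```text
[0.46559769 0.36298624 0.20742943] [-179.68443384    0.26907828  -76.99228751] 0.0494209815113197 [-0.02698274 -0.69500428 -7.82858366]
to [0.5763, 0.087, 0.2] -78.9 -> [0.2939, -0.0458, 0.0063] [-0.31, 0.27, 1.91]
```

Request:
jog_arm(
  plan=[
    [[0,0.294,-0.046,0.003,0,0,1.9],[0,0.294,-0.046,0.003,0,0,1.9],[0,0.294,-0.046,0.003,0,0,1.9],[0,0.294,-0.046,0.003,0,0,1.9],[0,0.294,-0.046,0.003,0,0,1.9],[0,0.294,-0.046,0.003,0,0,1.9],[0,0.294,-0.046,0.003,0,0,1.9],[0,0.294,-0.046,0.003,0,0,1.9],[0,0.294,-0.046,0.003,0,0,1.9]],
  ],
)

```text
clock: 24.5
tool_pos: [0.5749, 0.0863, 0.1998]
orientation: [180.0, 0.0, -78.8]
force: [-0.5, -0.6, -6.2]
opening: 0.0498
gripper_force: 30.0
```

Run:
```python
from h import *
print(obs()['tool_pos'],obs()['orientation'],obs()['opening'],obs()['force'])
n=np.array([.9813,.1925]);t=np.array([-.1925,.9813]);S=np.array([.5899,.0387])
to([*(S+.05*t-.004*n),.0845],-78.9)
s=snap('wrist','w9.png')
for c in blobs(s,(10,90,90),(32,255,255),200,(200,50,400,320)): 
    m=cv2.minEnclosingCircle(c)[0];print('plug',m,plane(s,m,.115),cv2.contourArea(c))
```

```text
[0.5749388  0.08629551 0.19980884] [ 1.79974656e+02  8.51574879e-03 -7.88288617e+01] 0.04982363002574799 [-0.50743555 -0.64215609 -6.1736806 ]
to [0.5763, 0.087, 0.0845] -78.9 -> [-0.0004, -0.0016, 0.1153] [0.03, 0.01, 0.07]
plug (278.5, 288.1153869628906) [[0.56168979 0.15115035]] 753.5
plug (271.7640686035156, 151.57334899902344) [[0.58922829 0.03800473]] 486.0
```

Request:
jog_arm(
  plan=[
    [[0,0,-0.001,0.05,0,0,0],[0,0,-0.001,0.095,0,0,0],[0,0,-0.001,0.112,0,0,0],[0,0,-0.001,0.115,0,0,0],[0,0,-0.001,0.117,0,0,0],[0,0,-0.001,0.117,0,0,0],[0,0,-0.003,0.117,0,0,0],[0,0,-0.005,0.117,0,0,0],[0,0,-0.006,0.117,0,0,0],[0,0,-0.007,0.117,0,0,0],[0,0,-0.007,0.117,0,0,0]],
  ],
)

```text
clock: 25.92
tool_pos: [0.5804, 0.086, 0.0844]
orientation: [179.8, -0.0, -78.9]
force: [-10.9, 0.5, 9.2]
opening: 0.0499
gripper_force: 30.0
```

Request:
jog_arm(
  plan=[
    [[0,0,-0.001,0,0,0,0],[0,0,-0.002,0,0,0,0],[0,0,-0.002,0,0,0,0],[0,0,0.002,-0.001,0,0,0],[0,0,0.002,-0.001,0,0,0],[0.75,0,0.002,-0.001,0,0,0],[0.75,0,0.002,-0.001,0,0,0],[0.75,0,0.002,-0.001,0,0,0],[0.75,0,0.002,-0.03,0,0,0],[0.75,0,0.002,-0.08,0,0,0],[0.75,0,0.002,-0.14,0,0,0],[0.75,0,0.002,-0.2,0,0,0],[0.75,0,0.002,-0.2,0,0,0],[0.75,0,0.002,-0.2,0,0,0]],
  ],
)

```text
clock: 27.68
tool_pos: [0.5801, 0.0863, 0.2832]
orientation: [-180.0, 0.0, -78.9]
force: [-0.5, 0.3, -0.8]
opening: 0.0657
gripper_force: 0.0
```

Run:
```python
from h import *
print(obs()['tool_pos'],obs()['orientation'])
n=np.array([.9813,.1925]);t=np.array([-.1925,.9813]);S=np.array([.5899,.0387]);O=S-.005*n
s=snap('wrist','w10.png')
for c in blobs(s,(10,90,90),(32,255,255),200,(200,50,400,320)): 
    m=cv2.minEnclosingCircle(c)[0];p=plane(s,m,.115)[0]-S;print('plug',m,p+S,p@n,p@t,cv2.contourArea(c))
for L in (0,.06,.64,.85):
    k=O-.09*n+.02*t+.12*(np.sin(L-.15)*n+np.cos(L-.15)*t); print('knob',L,k.round(4),proj(s,[*k,.132]))
for c in blobs(s,(0,130,90),(6,255,255),80)+blobs(s,(174,130,90),(180,255,255),80): 
    m=cv2.minEnclosingCircle(c)[0];print('red',m,plane(s,m,.132),cv2.contourArea(c))
```

```text
[0.580148   0.08634891 0.28315539] [-1.79969479e+02  3.20412381e-02 -7.89184211e+01]
plug (278.5, 189.5) [0.57993886 0.08539454] -0.0007861707760020632 0.047738867728131774 243.5
plug (278.5, 143.0) [0.58919797 0.03821186] -0.0007828665047073802 -0.00034387455526532226 266.5
knob 0 [0.4524 0.153 ] (np.float64(379.19393699530605), np.float64(273.54543264851765))
knob 0.06 [0.4592 0.1552] (np.float64(373.0513421010305), np.float64(274.4695863079111))
knob 0.64 [0.5279 0.1548] (np.float64(313.90008912891835), np.float64(264.89972741143663))
knob 0.85 [0.551 0.145] (np.float64(294.67038449222906), np.float64(253.06682005812692))
red (401.0, 252.5) [[0.43507781 0.12400338]] 111.0
```

View pics/w10.png

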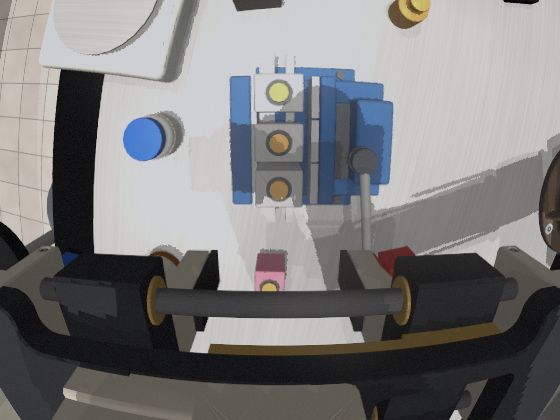

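Run:
```python
from h import *
s=snap('wrist')
T=np.eye(4);T[:3,:3]=Ro.from_euler('xyz',[-179.97,.018,-90.07],degrees=True).as_matrix();T[:3,3]=[.49938,.09904,.37686]
w=dict(s);w['image']=cv2.imread('pics/w1.png')[:,:,::-1].copy();w['Twc']=T@np.array(s['T_tool_cam'])
for c in blobs(w,(0,120,90),(8,255,255),40,(290,190,330,240)): m=cv2.minEnclosingCircle(c);print(m,plane(w,m[0],.130),c.reshape(-1,2).min(0),c.reshape(-1,2).max(0))
n=np.array([.9813,.1925]);t=np.array([-.1925,.9813]);S=np.array([.5899,.0387]);O=S-.005*n
to([.4555,.154,.18],-78.9);to([.4555,.154,.101],-78.9)
for L in np.linspace(0,.9,7):
    k=O-.09*n+.02*t+.12*(np.sin(L-.15)*n+np.cos(L-.15)*t); print(round(L,2),k.round(4))
```

```text
((310.5, 217.0454559326172), 8.173076629638672) [[0.45681323 0.15406922]] [303 210] [318 225]
to [0.4555, 0.154, 0.18] -78.9 -> [-0.0905, 0.1086, 0.102] [0.12, -0.02, -0.02]
to [0.4555, 0.154, 0.101] -78.9 -> [-0.0906, 0.1085, 0.181] [0.12, -0.02, -0.02]
0.0 [0.4524 0.153 ]
0.15 [0.4697 0.1578]
0.3 [0.4876 0.1599]
0.45 [0.5056 0.1594]
0.6 [0.5232 0.1561]
0.75 [0.5403 0.1503]
0.9 [0.5562 0.1419]
```

Request:
jog_arm(
  plan=[
    [[0.6,-0.09,0.108,0.05,0,0,0],[0.6,-0.09,0.108,0.1,0,0,0],[0.6,-0.09,0.108,0.1,0,0,0],[0.6,-0.09,0.108,0.1,0,0,0],[0.6,-0.09,0.108,0.14,0,0,0],[0.6,-0.09,0.108,0.17,0,0,0],[0.6,-0.09,0.108,0.181,0,0,0],[0.6,-0.09,0.108,0.181,0,0,0],[0.34,-0.09,0.108,0.181,0,0,0],[0.34,-0.09,0.108,0.181,0,0,0],[0.34,-0.09,0.108,0.181,0,0,0]],
  ],
)

```text
clock: 29.15
tool_pos: [0.4573, 0.1541, 0.1028]
orientation: [-179.9, 0.0, -78.9]
force: [-0.2, 0.2, -0.5]
opening: 0.0317
gripper_force: 0.0
```

Run:
```python
from h import *
o=obs();print(o['tool_pos'],o['orientation'],o['opening'],o['force'],o['gripper_force'])
n=np.array([.9813,.1925]);t=np.array([-.1925,.9813]);S=np.array([.5899,.0387]);O=S-.005*n
for L in (.1,.2,.3,.4,.5,.6,.7,.8,.88,.92):
    k=O-.09*n+.02*t+.12*(np.sin(L-.15)*n+np.cos(L-.15)*t); print(L);to([*k,.101],-78.9)
```

```text
[0.45727671 0.15406317 0.102752  ] [-1.79933870e+02  3.66809324e-02 -7.89080423e+01] 0.031692467559966006 [-0.1713851   0.20697058 -0.54114459] 0.0
0.1
to [0.4639, 0.1565, 0.101] -78.9 -> [-0.0011, -0.0069, 0.0018] [-0.07, 0.04, -0.01]
0.2
to [0.4756, 0.1588, 0.101] -78.9 -> [-0.0011, -0.0189, 0.0018] [-0.07, 0.04, -0.01]
0.3
to [0.4876, 0.1599, 0.101] -78.9 -> [0.0001, -0.0309, 0.0018] [-0.07, 0.04, -0.01]
0.4
to [0.4996, 0.1598, 0.101] -78.9 -> [0.0025, -0.0426, 0.0018] [-0.07, 0.04, -0.01]
0.5
to [0.5115, 0.1586, 0.101] -78.9 -> [0.006, -0.0541, 0.0018] [-0.07, 0.04, -0.01]
0.6
to [0.5232, 0.1561, 0.101] -78.9 -> [0.0107, -0.0651, 0.0018] [-0.07, 0.04, -0.01]
0.7
to [0.5347, 0.1525, 0.101] -78.9 -> [0.0164, -0.0757, 0.0018] [-0.07, 0.04, -0.01]
0.8
to [0.5457, 0.1478, 0.101] -78.9 -> [0.0232, -0.0856, 0.0018] [-0.07, 0.04, -0.01]
0.88
to [0.5541, 0.1432, 0.101] -78.9 -> [0.0293, -0.093, 0.0018] [-0.07, 0.04, -0.01]
0.92
to [0.5582, 0.1407, 0.101] -78.9 -> [0.0326, -0.0965, 0.0018] [-0.07, 0.04, -0.01]
```

Request:
jog_arm(
  plan=[
    [[0.34,-0.001,-0.019,0,0,0,0],[0.34,0,-0.031,0,0,0,0],[0.34,0.002,-0.043,0,0,0,0],[0.34,0.006,-0.054,0,0,0,0],[0.34,0.01,-0.065,0,0,0,0],[0.34,0.015,-0.075,0,0,0,0],[0.34,0.02,-0.082,0,0,0,0],[0.34,0.023,-0.086,0,0,0,0],[0.34,0.026,-0.09,0,0,0,0],[0.34,0.026,-0.09,0,0,0,0]],
  ],
)

```text
clock: 30.4
tool_pos: [0.5492, 0.1452, 0.1014]
orientation: [179.9, -0.0, -78.9]
force: [-4.0, 1.4, -2.1]
opening: 0.0298
gripper_force: 2.0
```

Request:
jog_arm(
  plan=[
    [[0.34,0.003,-0.003,0,0,0,0],[0.34,0.005,-0.006,0,0,0,0],[0.34,0.007,-0.009,0,0,0,0],[0.34,0.007,-0.009,0,0,0,0],[0.34,0.007,-0.009,0,0,0,0]],
  ],
)

```text
clock: 31.02
tool_pos: [0.5549, 0.1401, 0.1006]
orientation: [179.5, 0.0, -79.0]
force: [-21.5, 7.6, 6.7]
opening: 0.0297
gripper_force: 9.8
```

Request:
jog_arm(
  plan=[
    [[0.34,-0.002,0.005,0,0,0,0],[0.34,-0.002,0.005,0,0,0,0],[0.5,-0.002,0.004,0,0,0,0],[0.5,-0.002,0.004,0,0,0,0],[0.5,-0.002,0.004,-0.04,0,0,0],[0.5,-0.002,0.004,-0.1,0,0,0],[0.5,-0.002,0.004,-0.16,0,0,0],[0.5,-0.002,0.004,-0.2,0,0,0],[0.5,0.27,-0.05,-0.2,0,0,0],[0.5,0.27,-0.05,-0.2,0,0,0],[0.5,0.27,-0.05,-0.2,0,0,0],[0.5,0.27,-0.05,-0.2,0,0,0],[0.5,0.27,-0.05,-0.2,0,0,0],[0.5,0.27,-0.05,-0.2,0,0,0],[0.5,0.27,-0.05,-0.2,0,0,0],[0.5,0.27,-0.05,-0.2,0,0,0],[0.5,0.27,-0.05,-0.2,0,0,0]],
  ],
)

```text
clock: 33.15
tool_pos: [0.6614, -0.1139, 0.3025]
orientation: [-180.0, -0.0, -78.8]
force: [1.0, -0.2, 0.1]
opening: 0.0438
gripper_force: 0.0
```

Run:
```python
from h import *
o=obs();print(o['tool_pos'],o['orientation'],o['opening'],o['force'],o['joint_pos'])
s=snap('wrist','w11.png');print(s['Twc'][:3,3])
for c in blobs(s,(10,60,120),(35,255,255),60): m=cv2.minEnclosingCircle(c);print(m,cv2.contourArea(c),plane(s,m[0],.153))
```

```text
[ 0.66141339 -0.113917    0.30251722] [-1.79961392e+02 -4.26452624e-03 -7.88355597e+01] 0.04382999930512468 [ 1.01622131 -0.18896228  0.06742846] [ 6.83377812e+00  1.82162090e+01  7.06038971e+00  1.36288887e-03
 -7.88053608e+01  4.33039943e+00]
[ 0.67653103 -0.19120416  0.46125249]
((309.0, 341.0), 7.280210018157959) 100.0 [[0.58969825 0.05658998]]
((312.01220703125, 276.45123291015625), 7.461141586303711) 138.0 [[ 0.6081224  -0.03240652]]
((432.1698303222656, 160.76185607910156), 18.511653900146484) 669.0 [[ 0.51316572 -0.18159395]]
((476.0, 61.0), 32.24913024902344) 179.0 [[ 0.48557174 -0.30071444]]
((445.0, 7.5), 28.022411346435547) 184.0 [[ 0.53241074 -0.34582655]]
((406.0, 45.0), 68.01480102539062) 719.0 [[ 0.56858698 -0.28850302]]
```

View pics/w11.png

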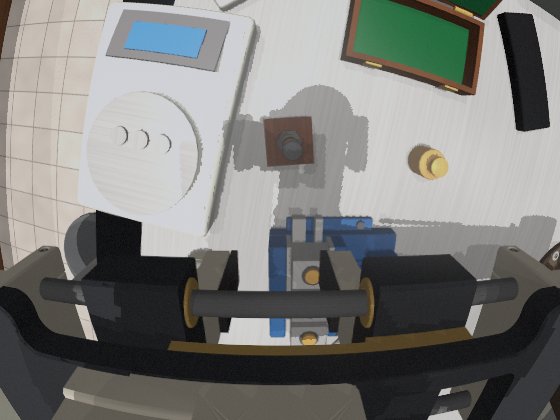

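Run:
```python
from h import *
s=snap('wrist')
h=cv2.cvtColor(s['image'],cv2.COLOR_RGB2HSV);print(h[120,270],h[160,305],h[141,289],h[152,291],h[146,270],h[40,420])
for r in ((0,60,30),(15,255,150)),:
  for c in blobs(s,*r,300,(240,90,340,190)): print(c.reshape(-1,2).min(0),c.reshape(-1,2).max(0),rect(plane(s,c,.05)))
g=h[...,2]
crop=cv2.resize(s['image'][105:180,250:330],None,fx=7,fy=7,interpolation=cv2.INTER_CUBIC)
cv2.imwrite('pics/w11z.png',np.clip(crop[:,:,::-1].astype(float)*1.6,0,255).astype(np.uint8))
```

```text
[  9  76 108] [ 9 88 90] [ 0  0 76] [60  3 76] [ 8 72 89] [ 71 157 112]
[264 117] [312 165] (array([ 657. , -159.7]), array([59.1, 59.4]), 14.8)
```

View pics/w11z.png

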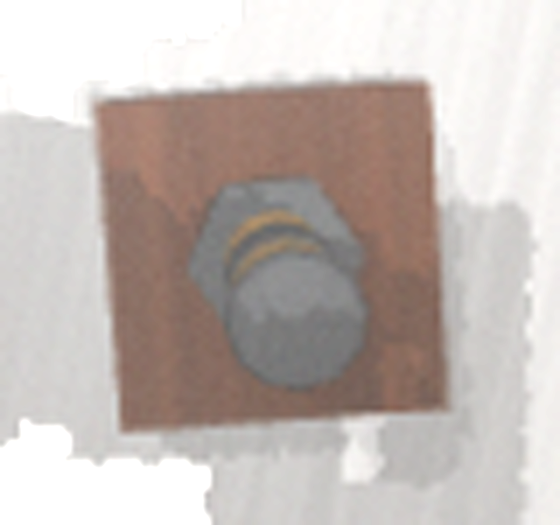

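Run:
```python
from h import *
s=snap('wrist')
print(plane(s,(292.6,150.4),.153),plane(s,(289.3,141.1),.058))
p=[.657,-.1595]
to([*p,.17],-78.9);to([*p,.094],-78.9)
```

```text
[[ 0.6564182  -0.15968568]] [[ 0.65654477 -0.16050591]]
to [0.657, -0.1595, 0.17] -78.9 -> [0.0435, 0.0131, 0.1323] [-0.02, -0.0, 0.04]
to [0.657, -0.1595, 0.094] -78.9 -> [0.0435, 0.0132, 0.2083] [-0.02, -0.0, 0.04]
```

Request:
jog_arm(
  plan=[
    [[0.6,0.0435,0.0135,0.06,0,0,0],[0.6,0.0435,0.0135,0.11,0,0,0],[0.6,0.0435,0.0135,0.11,0,0,0],[0.6,0.0435,0.0135,0.11,0,0,0],[0.6,0.0435,0.0135,0.15,0,0,0],[0.6,0.0435,0.0135,0.19,0,0,0],[0.6,0.0435,0.0135,0.207,0,0,0],[0.6,0.0435,0.0135,0.207,0,0,0],[0.6,0.0435,0.0135,0.207,0,0,0],[0,0.0435,0.0135,0.207,0,0,0],[0,0.0435,0.0135,0.207,0,0,0],[0,0.0435,0.0135,0.207,0,0,0],[0,0.0435,0.0135,0.207,0,0,0],[0,0.0435,0.0135,0.207,0,0,0]],
  ],
)

```text
clock: 35.05
tool_pos: [0.6566, -0.1602, 0.0951]
orientation: [-180.0, -0.0, -78.9]
force: [1.0, -0.4, 0.6]
opening: 0.0177
gripper_force: 30.0
```

Request:
jog_arm(
  plan=[
    [[0,0,0,-0.05,0,0,0],[0,0,0,-0.11,0,0,0],[0,0,0,-0.165,0,0,0],[0,0,0,-0.165,0,0,0]],
  ],
)

```text
clock: 35.55
tool_pos: [0.6587, -0.1606, 0.2657]
orientation: [-179.5, -0.1, -78.9]
force: [0.6, -0.4, -3.2]
opening: 0.0177
gripper_force: 30.0
```

Run:
```python
from h import *
o=obs();print(o['tool_pos'],o['orientation'],o['opening'],o['force'])
for p in ((.5994,-.0118),(.5896,.0378),(.5801,.0857)): to([*p,.215],-78.9)
s=snap('wrist','w12.png')
```

```text
[ 0.65872574 -0.16056565  0.26568539] [-1.79511931e+02 -1.45323653e-01 -7.88920474e+01] 0.017689353359984072 [ 0.61041071 -0.42355794 -3.2160929 ]
to [0.5994, -0.0118, 0.215] -78.9 -> [-0.1575, 0.03, 0.05] [-0.49, -0.15, 0.01]
to [0.5896, 0.0378, 0.215] -78.9 -> [-0.2081, 0.03, 0.0499] [-0.49, -0.15, 0.01]
to [0.5801, 0.0857, 0.215] -78.9 -> [-0.2569, 0.0301, 0.0498] [-0.49, -0.15, 0.01]
```

View pics/w12.png

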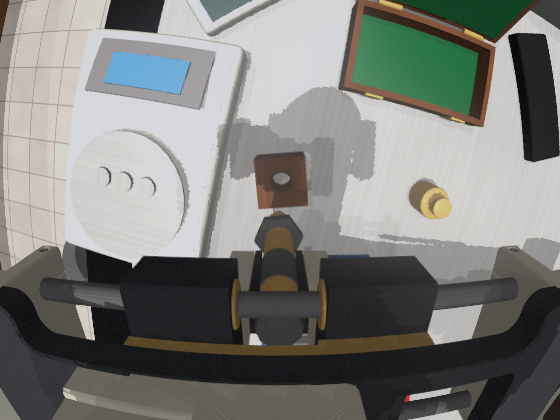

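Request:
jog_arm(
  plan=[
    [[0,-0.158,0.029,0,0,0,0],[0,-0.158,0.029,0,0,0,0],[0,-0.158,0.029,0,0,0,0],[0,-0.158,0.029,0,0,0,0],[0,-0.158,0.029,0,0,0,0],[0,-0.158,0.029,0.03,0,0,0],[0,-0.158,0.029,0.046,0,0,0],[0,-0.158,0.029,0.046,0,0,0],[0,-0.158,0.029,0.046,0,0,0]],
  ],
)

```text
clock: 36.72
tool_pos: [0.5983, -0.0111, 0.2147]
orientation: [-180.0, -0.0, -78.9]
force: [0.3, 1.4, -2.3]
opening: 0.0173
gripper_force: 30.0
```

Run:
```python
from h import *
o=obs();print(o['tool_pos'],o['orientation'],o['opening'],o['force'])
for p in ((.5994,-.0118),(.5896,.0378),(.5801,.0857)): to([*p,.215],-78.9)
```

```text
[ 0.59834418 -0.01111383  0.21469385] [-1.79962687e+02 -2.28004337e-02 -7.89360565e+01] 0.01727410037239714 [ 0.27913219  1.38879871 -2.26565851]
to [0.5994, -0.0118, 0.215] -78.9 -> [0.0009, -0.0009, -0.0003] [-0.04, -0.02, -0.04]
to [0.5896, 0.0378, 0.215] -78.9 -> [-0.0497, -0.0008, -0.0003] [-0.04, -0.02, -0.04]
to [0.5801, 0.0857, 0.215] -78.9 -> [-0.0985, -0.0007, -0.0003] [-0.04, -0.02, -0.04]
```

Request:
jog_arm(
  plan=[
    [[0,0.001,-0.001,0.005,0,0,0],[0,0.001,-0.001,0.009,0,0,0],[0,0.001,-0.001,0.012,0,0,0],[0,0.001,-0.001,0.015,0,0,0],[0,0.001,-0.001,0.017,0,0,0],[0,0.001,-0.001,0.019,0,0,0],[0,0.001,-0.001,0.021,0,0,0],[0,0.001,-0.001,0.022,0,0,0]],
  ],
)

```text
clock: 37.72
tool_pos: [0.5996, -0.0116, 0.194]
orientation: [-179.9, -0.0, -78.9]
force: [-3.8, -0.1, 10.8]
opening: 0.0179
gripper_force: 30.0
```

Request:
jog_arm(
  plan=[
    [[0,0,0,0.001,0,0,0],[0,0,0,0.002,0,0,0],[0,0,0,0.003,0,0,0],[0,0,0,0.004,0,0,0],[0,0,0,0.004,0,0,0]],
  ],
)

```text
clock: 38.35
tool_pos: [0.6, -0.0117, 0.1916]
orientation: [-179.8, -0.1, -78.8]
force: [-5.4, 0.9, 19.3]
opening: 0.0172
gripper_force: 30.1
```

Request:
jog_arm(
  plan=[
    [[0,0,0,0.001,0,0,0],[0,0,0,0.002,0,0,0],[0,0,0,0.003,0,0,0],[0,0,0,0.003,0,0,0]],
  ],
)

```text
clock: 38.85
tool_pos: [0.6009, -0.0122, 0.1911]
orientation: [-179.6, -0.2, -78.8]
force: [-9.0, 0.3, 32.1]
opening: 0.0174
gripper_force: 30.1
```

Request:
jog_arm(
  plan=[
    [[0,0,0,-0.015,0,0,0],[0,0,0,-0.029,0,0,0],[0,0,0,-0.035,0,0,0],[0,-0.0505,0,-0.035,0,0,0],[0,-0.0505,0,-0.035,0,0,0],[0,-0.0505,0,-0.029,0,0,0],[0,-0.0505,0,-0.029,0,0,0],[0,-0.0505,0,-0.029,0,0,0]],
  ],
)

```text
clock: 39.85
tool_pos: [0.5892, 0.0374, 0.2137]
orientation: [180.0, -0.0, -79.0]
force: [0.1, 0.7, -3.1]
opening: 0.0173
gripper_force: 30.0
```

Run:
```python
from h import *
o=obs();print(o['tool_pos'],o['orientation'],o['opening'],o['force'])
to([.5896,.0378,.215],-78.9)
s=snap('wrist','w13.png')
for c in blobs(s,(8,60,60),(32,255,255),60,(200,50,360,350)): 
    m=cv2.minEnclosingCircle(c)[0];print('plug',m,plane(s,m,.11),cv2.contourArea(c))
```

```text
[0.58918445 0.0373932  0.21370242] [ 1.79958476e+02 -1.17871214e-02 -7.89654541e+01] 0.01734598036036234 [ 0.07573286  0.719241   -3.08717451]
to [0.5896, 0.0378, 0.215] -78.9 -> [-0.0003, -0.0005, -0.0013] [0.04, -0.01, -0.07]
plug (279.5, 343.5) [[0.55980959 0.17986456]] 917.5
plug (321.0, 304.0) [[0.53020428 0.12362383]] 273.0
plug (236.0, 304.0) [[0.61043256 0.13919028]] 268.5
plug (278.5, 288.5) [[0.57379843 0.1136659 ]] 422.5
plug (279.3337707519531, 244.4873046875) [[0.58167651 0.06954462]] 547.5
plug (277.5, 210.0) [[0.58927591 0.03886089]] 308.5
```

Request:
jog_arm(
  plan=[
    [[0,0,0,0.005,0,0,0],[0,0,0,0.009,0,0,0],[0,0,0,0.012,0,0,0],[0,0,0,0.015,0,0,0],[0,0,0,0.017,0,0,0],[0,0,0,0.019,0,0,0],[0,0,0,0.021,0,0,0],[0,0,0,0.023,0,0,0],[0,0,0,0.025,0,0,0],[0,0,0,0.027,0,0,0],[0,0,0,0.028,0,0,0],[0,0,0,0.028,0,0,0]],
  ],
)

```text
clock: 41.4
tool_pos: [0.5906, 0.0375, 0.1912]
orientation: [-179.7, -0.1, -78.8]
force: [-9.1, -0.8, 31.1]
opening: 0.0176
gripper_force: 30.2
```

Request:
jog_arm(
  plan=[
    [[0,0,0,-0.015,0,0,0],[0,0,0,-0.028,0,0,0],[0,0,0,-0.035,0,0,0],[0,-0.049,-0.0005,-0.035,0,0,0],[0,-0.049,-0.0005,-0.035,0,0,0],[0,-0.049,-0.0005,-0.028,0,0,0],[0,-0.049,-0.0005,-0.028,0,0,0],[0,-0.049,-0.0005,-0.023,0,0,0],[0,-0.049,-0.0005,-0.019,0,0,0],[0,-0.049,-0.0005,-0.015,0,0,0],[0,-0.049,-0.0005,-0.012,0,0,0],[0,-0.049,-0.0005,-0.009,0,0,0],[0,-0.049,-0.0005,-0.006,0,0,0],[0,-0.049,-0.0005,-0.004,0,0,0],[0,-0.049,-0.0005,-0.002,0,0,0],[0,-0.049,-0.0005,0,0,0,0],[0,-0.049,-0.0005,0,0,0,0]],
  ],
)

```text
clock: 43.52
tool_pos: [0.5817, 0.0857, 0.1912]
orientation: [-179.7, -0.1, -78.8]
force: [-10.0, -1.7, 29.4]
opening: 0.0172
gripper_force: 30.2
```

Now lift, return toward the stand.

Request:
jog_arm(
  plan=[
    [[0,0,0,-0.03,0,0,0],[0,0,0,-0.074,0,0,0],[0,0,0,-0.074,0,0,0],[0,0.257,-0.029,-0.074,0,0,0],[0,0.257,-0.029,-0.074,0,0,0],[0,0.257,-0.029,-0.074,0,0,0],[0,0.257,-0.029,-0.074,0,0,0],[0,0.257,-0.029,-0.074,0,0,0],[0,0.257,-0.029,-0.074,0,0,0],[0,0.257,-0.029,-0.074,0,0,0],[0,0.257,-0.029,-0.074,0,0,0]],
  ],
)

```text
clock: 44.9
tool_pos: [0.6581, -0.159, 0.2603]
orientation: [-180.0, 0.0, -78.8]
force: [-0.1, 0.2, -2.8]
opening: 0.0174
gripper_force: 30.0
```

Run:
```python
from h import *
o=obs();print(o['tool_pos'],o['orientation'],o['opening'],o['force'])
to([.6566,-.1602,.11],-78.9)
s=snap('wrist')
h=cv2.cvtColor(s['image'],cv2.COLOR_RGB2HSV)
for c in blobs(s,(0,60,30),(15,255,160),300,(230,120,340,230)): print(c.reshape(-1,2).min(0),c.reshape(-1,2).max(0),rect(plane(s,c,.05)))
A=snap('scene')
for c in blobs(A,(8,80,90),(32,255,255),8,(240,200,320,270)):
    m=c.reshape(-1,2).mean(0);print('scene plug',m,plane(A,m,.11),plane(A,m,.115),cv2.contourArea(c))
```

```text
[ 0.65809077 -0.15896794  0.26033216] [-1.79972302e+02  5.92464852e-03 -7.88140868e+01] 0.017420432966529592 [-0.13908975  0.19953057 -2.76049075]
to [0.6566, -0.1602, 0.11] -78.9 -> [0.0009, 0.0018, 0.1503] [-0.03, 0.01, 0.09]
[252 155] [306 207] (array([ 657. , -159.9]), array([59.5, 59.9]), 15.4)
```

Request:
jog_arm(
  plan=[
    [[0,0.001,0.0015,0.05,0,0,0],[0,0.001,0.0015,0.09,0,0,0],[0,0.001,0.0015,0.12,0,0,0],[0,0.001,0.0015,0.145,0,0,0],[0,0.001,0.0015,0.16,0,0,0],[0,0.001,0.0015,0.163,0,0,0],[0,0.001,0.0015,0.165,0,0,0],[0,0.001,0.0015,0.165,0,0,0]],
  ],
)

```text
clock: 46.0
tool_pos: [0.6574, -0.1616, 0.096]
orientation: [-179.9, -0.0, -78.9]
force: [-0.3, 0.3, -2.3]
opening: 0.0176
gripper_force: 30.0
```

Request:
jog_arm(
  plan=[
    [[0,-0.001,0.001,0.001,0,0,0],[0,-0.001,0.001,0.002,0,0,0],[0,-0.001,0.001,0.002,0,0,0]],
  ],
)

```text
clock: 46.38
tool_pos: [0.6563, -0.1609, 0.0949]
orientation: [-179.9, -0.0, -78.9]
force: [-2.0, 0.9, 6.8]
opening: 0.0177
gripper_force: 30.0
```

Request:
jog_arm(
  plan=[
    [[0.5,0,0,0,0,0,0],[0.5,0,0,0,0,0,0],[0.5,0,0,0,0,0,0],[0.5,0,0,-0.04,0,0,0],[0.5,0,0,-0.09,0,0,0],[0.5,0,0,-0.15,0,0,0],[0.5,0,0,-0.2,0,0,0],[0.5,-0.24,0.05,-0.2,0,0,0],[0.5,-0.24,0.05,-0.2,0,0,0],[0.5,-0.24,0.05,-0.2,0,0,0],[0.5,-0.24,0.05,-0.2,0,0,0],[0.5,-0.24,0.05,-0.2,0,0,0],[0.5,-0.24,0.05,-0.2,0,0,0],[0.5,-0.24,0.05,-0.2,0,0,0]],
  ],
)

```text
clock: 48.12
tool_pos: [0.5608, 0.0642, 0.2929]
orientation: [180.0, -0.0, -79.0]
force: [-0.1, -0.6, 0.7]
opening: 0.0444
gripper_force: 0.0
```

Run:
```python
from h import *
o=obs();print(o['tool_pos'],o['orientation'],o['opening'],o['force'])
to([.552,.144,.17],-78.9);to([.552,.144,.101],-78.9)
s=snap('wrist','w14.png')
A=snap('scene','s14.png')
a=cv2.resize(s['image'][60:240,190:350],None,fx=3.2,fy=3.2,interpolation=cv2.INTER_CUBIC)[:576]
b=cv2.resize(A['image'][190:330,140:330],None,fx=1.5,fy=4/1.5*0+1.5)
c=np.zeros((576,800,3),np.uint8);c[:a.shape[0],:a.shape[1]]=a;c[:b.shape[0],512:512+b.shape[1]]=b[:,:288]
cv2.imwrite('pics/z14.png',c[:,:,::-1])
```

```text
[0.56078358 0.06417553 0.2928665 ] [ 1.79979305e+02 -1.09381167e-02 -7.89867073e+01] 0.044371705258366825 [-0.10362101 -0.56777747  0.66631714]
to [0.552, 0.144, 0.17] -78.9 -> [-0.0801, -0.0067, 0.1228] [0.02, -0.01, -0.09]
to [0.552, 0.144, 0.101] -78.9 -> [-0.0801, -0.0067, 0.1918] [0.02, -0.01, -0.09]
```

View pics/z14.png

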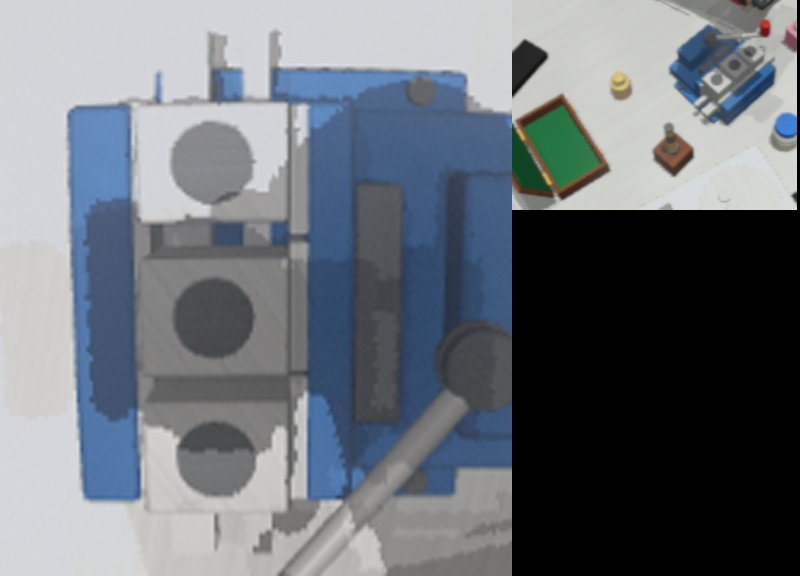

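Request:
jog_arm(
  plan=[
    [[0.5,-0.08,-0.0065,0.05,0,0,0],[0.5,-0.08,-0.0065,0.1,0,0,0],[0.5,-0.08,-0.0065,0.1,0,0,0],[0.5,-0.08,-0.0065,0.14,0,0,0],[0.5,-0.08,-0.0065,0.175,0,0,0],[0.5,-0.08,-0.0065,0.191,0,0,0],[0.5,-0.08,-0.0065,0.191,0,0,0],[0.34,-0.08,-0.0065,0.191,0,0,0],[0.34,-0.08,-0.0065,0.191,0,0,0]],
  ],
)

```text
clock: 49.35
tool_pos: [0.5523, 0.1452, 0.1036]
orientation: [-179.9, 0.0, -78.9]
force: [-1.4, -1.7, 0.3]
opening: 0.0318
gripper_force: 0.0
```

Run:
```python
from h import *
o=obs();print(o['tool_pos'],o['orientation'],o['opening'],o['force'],o['gripper_force'])
n=np.array([.9813,.1925]);t=np.array([-.1925,.9813]);S=np.array([.5899,.0387]);O=S-.005*n
for L in (.7,.5,.3,.1,0,-.05,-.1):
    k=O-.09*n+.02*t+.12*(np.sin(L-.15)*n+np.cos(L-.15)*t); print(L);to([*k,.101],-78.9)
```

```text
[0.55233886 0.14518318 0.10355106] [-1.79865583e+02  4.21181843e-02 -7.89090816e+01] 0.03180170624399101 [-1.36436925 -1.74337176  0.32978214] 0.0
0.7
to [0.5347, 0.1525, 0.101] -78.9 -> [-0.0106, 0.0159, 0.0025] [-0.13, 0.04, -0.01]
0.5
to [0.5115, 0.1586, 0.101] -78.9 -> [-0.021, 0.0375, 0.0025] [-0.13, 0.04, -0.01]
0.3
to [0.4876, 0.1599, 0.101] -78.9 -> [-0.0269, 0.0607, 0.0024] [-0.13, 0.04, -0.01]
0.1
to [0.4639, 0.1565, 0.101] -78.9 -> [-0.0281, 0.0846, 0.0024] [-0.13, 0.04, -0.01]
0
to [0.4524, 0.153, 0.101] -78.9 -> [-0.0269, 0.0966, 0.0023] [-0.13, 0.04, -0.01]
-0.05
to [0.4468, 0.1509, 0.101] -78.9 -> [-0.0259, 0.1025, 0.0023] [-0.13, 0.04, -0.01]
-0.1
to [0.4413, 0.1484, 0.101] -78.9 -> [-0.0245, 0.1083, 0.0023] [-0.13, 0.04, -0.01]
```

Request:
jog_arm(
  plan=[
    [[0.34,-0.006,0.008,0,0,0,0],[0.34,-0.011,0.016,0,0,0,0],[0.34,-0.017,0.027,0,0,0,0],[0.34,-0.021,0.0375,0,0,0,0],[0.34,-0.024,0.049,0,0,0,0],[0.34,-0.027,0.061,0,0,0,0],[0.34,-0.028,0.073,0,0,0,0],[0.34,-0.028,0.085,0,0,0,0],[0.34,-0.027,0.093,0,0,0,0],[0.34,-0.027,0.098,0,0,0,0],[0.34,-0.026,0.102,0,0,0,0],[0.34,-0.026,0.102,0,0,0,0]],
  ],
)

```text
clock: 50.85
tool_pos: [0.4489, 0.1532, 0.1034]
orientation: [-179.6, 0.2, -78.8]
force: [10.2, 5.8, -3.6]
opening: 0.0301
gripper_force: 5.4
```

Request:
jog_arm(
  plan=[
    [[0.34,0,0.002,0,0,0,0],[0.34,0,0.004,0,0,0,0],[0.34,0,0.004,0,0,0,0]],
  ],
)

```text
clock: 51.22
tool_pos: [0.4486, 0.1533, 0.1036]
orientation: [-179.3, 0.2, -78.8]
force: [31.7, -0.3, -20.0]
opening: 0.0302
gripper_force: 15.3
```

Request:
jog_arm(
  plan=[
    [[0.34,0,-0.007,0,0,0,0],[0.34,0,-0.007,0,0,0,0],[0.5,0,-0.005,0,0,0,0],[0.5,0,-0.005,0,0,0,0],[0.5,0,-0.005,-0.05,0,0,0],[0.5,0,-0.005,-0.11,0,0,0],[0.5,0,-0.005,-0.17,0,0,0],[0.5,0,-0.005,-0.2,0,0,0],[0.75,0.44,0.005,-0.2,0,0,0],[0.75,0.44,0.005,-0.2,0,0,0],[0.75,0.44,0.005,-0.2,0,0,0],[0.75,0.44,0.005,-0.2,0,0,0],[0.75,0.44,0.005,-0.2,0,0,0],[0.75,0.44,0.005,-0.2,0,0,0],[0.75,0.44,0.005,-0.2,0,0,0],[0.75,0.44,0.005,-0.2,0,0,0],[0.75,0.44,0.005,-0.2,0,0,0],[0.75,0.44,0.005,-0.2,0,0,0],[0.75,0.44,0.005,-0.2,0,0,0]],
  ],
)

```text
clock: 53.6
tool_pos: [0.5223, -0.2815, 0.3026]
orientation: [-180.0, -0.0, -78.8]
force: [-0.1, -0.9, -0.2]
opening: 0.0655
gripper_force: 0.0
```

Run:
```python
from h import *
o=obs();print(o['tool_pos'],o['orientation'],o['opening'],o['joint_pos'])
s=snap('wrist','w15.png')
for c in blobs(s,(60,90,30),(85,255,255),300):
    P=plane(s,c,.01);print('green',c.reshape(-1,2).min(0),c.reshape(-1,2).max(0),rect(P),'z.04',rect(plane(s,c,.04)),cv2.contourArea(c))
    print(cv2.approxPolyDP(c,6,True).reshape(-1,2).tolist())
for c in blobs(s,(0,70,30),(15,255,170),500):
    print('brown',c.reshape(-1,2).min(0),c.reshape(-1,2).max(0),rect(plane(s,c,.04)),cv2.contourArea(c),cv2.approxPolyDP(c,5,True).reshape(-1,2).tolist())
```

```text
[ 0.52226895 -0.28151361  0.3026377 ] [-1.79950192e+02 -1.03657285e-02 -7.88041002e+01] 0.06548051839276164 [-9.46995724e+00  1.05980222e+01 -3.05550400e+00 -8.11031498e-03
 -7.62962124e+01  2.06677795e+01]
green [233  83] [366 167] (array([ 508.7, -346.3]), array([180.6,  97.2]), 1.3) z.04 (array([ 510.6, -347.1]), array([168.6,  90.7]), 1.3) 7135.0
[[238, 83], [233, 114], [257, 122], [257, 139], [272, 157], [313, 164], [324, 156], [332, 167], [359, 139], [365, 106]]
green [234  15] [406  91] (array([ 500.7, -453.6]), array([247.3,  74.7]), 1.3) z.04 (array([ 503.1, -447.3]), array([230.8,  69.8]), 1.3) 6900.0
[[234, 15], [249, 18], [244, 25], [255, 34], [257, 68], [370, 91], [406, 51]]
brown [147 211] [198 260] (array([ 654.6, -162.9]), array([75.2, 74.5]), 15.5) 1464.0 [[193, 211], [157, 214], [147, 223], [153, 251], [164, 232], [180, 240], [164, 260], [180, 260], [197, 249]]
brown [217  72] [380 174] (array([ 509. , -346.8]), array([199.8, 114.8]), 1.5) 1491.0 [[229, 73], [217, 158], [226, 159], [225, 121], [233, 79], [372, 104], [364, 172], [380, 101]]
brown [225   3] [417  95] (array([ 503.3, -455.3]), array([260. ,  87.7]), 0.6) 2036.0 [[225, 6], [227, 20], [234, 13], [286, 20], [406, 49], [378, 95], [417, 47], [309, 14]]
brown [354   0] [463  23] (array([ 385.1, -547.3]), array([170.3,  37.3]), 21.3) 1173.0 [[354, 0], [415, 8], [448, 23], [463, 15], [463, 0]]
brown [306   0] [448  33] (array([ 431.6, -524.7]), array([202.3,  23.4]), 6.5) 1391.0 [[306, 0], [307, 9], [328, 7], [368, 19], [380, 10], [379, 21], [429, 33], [448, 25], [423, 16], [412, 22], [399, 17], [403, 12], [345, 0]]
```

```bash
python3 - <<'E'
from h import *
s=snap('wrist')
for z in (.12,.13,.14,.15,.16):
    P=plane(s,[(225,6),(417,47),(309,14)],z);Q=plane(s,[(234,15),(406,51)],z);print(z,P.round(3).tolist(),np.linalg.norm(P[1]-P[0]),Q.round(3).tolist(),np.linalg.norm(Q[1]-Q[0]))
E
python3 - <<'E'
from h import *
S=snap('side');
for c in blobs(S,(60,90,30),(85,255,255),100): print(c.reshape(-1,2).min(0),c.reshape(-1,2).max(0),cv2.approxPolyDP(c,3,True).reshape(-1,2).tolist())
for z in (.12,.14,.16): print(z,onz(S,324,127,z).round(3))
E
```

```text
0.12 [[0.615, -0.465], [0.405, -0.469], [0.527, -0.472]] 0.2105934584543704 [[0.604, -0.456], [0.417, -0.46]] 0.18698810955987066
0.13 [[0.613, -0.462], [0.409, -0.466], [0.528, -0.468]] 0.2044236534690432 [[0.602, -0.453], [0.42, -0.457]] 0.18150987590994289
0.14 [[0.611, -0.459], [0.413, -0.462], [0.528, -0.465]] 0.1982538484837159 [[0.6, -0.45], [0.424, -0.454]] 0.17603164226001497
0.15 [[0.609, -0.456], [0.416, -0.459], [0.528, -0.462]] 0.1920840434983887 [[0.598, -0.447], [0.427, -0.451]] 0.1705534086100872
0.16 [[0.606, -0.453], [0.42, -0.456], [0.528, -0.458]] 0.18591423851306152 [[0.596, -0.445], [0.431, -0.448]] 0.16507517496015942
[293 168] [344 176] [[293, 169], [305, 174], [344, 174]]
[297 129] [349 159] [[299, 129], [297, 155], [347, 158], [349, 133]]
0.12 [ 0.523 -0.508  0.12 ]
0.14 [ 0.514 -0.457  0.14 ]
0.16 [ 0.506 -0.406  0.16 ]
```

Run:
```python
from h import *
for p in ((.5993,-.0116),): to([*p,.19],-78.9);to([*p,.0885],-78.9)
a=np.radians(1.4);R=np.array([[np.cos(a),-np.sin(a)],[np.sin(a),np.cos(a)]])
for dx in (.056,0,-.056): print((np.array([.5088,-.3467])+R@[dx,.0137]).round(4))
```

```text
to [0.5993, -0.0116, 0.19] -78.9 -> [-0.2504, -0.1278, 0.1125] [-0.04, -0.01, 0.06]
to [0.5993, -0.0116, 0.0885] -78.9 -> [-0.2504, -0.1277, 0.214] [-0.04, -0.01, 0.06]
[ 0.5644 -0.3316]
[ 0.5085 -0.333 ]
[ 0.4525 -0.3344]
```

Request:
jog_arm(
  plan=[
    [[0.75,-0.2505,-0.1275,0.06,0,0,0],[0.75,-0.2505,-0.1275,0.06,0,0,0],[0.75,-0.2505,-0.1275,0.06,0,0,0],[0.75,-0.2505,-0.1275,0.06,0,0,0],[0.75,-0.2505,-0.1275,0.06,0,0,0],[0.75,-0.2505,-0.1275,0.1125,0,0,0],[0.75,-0.2505,-0.1275,0.1125,0,0,0],[0.75,-0.2505,-0.1275,0.1125,0,0,0],[0.75,-0.2505,-0.1275,0.16,0,0,0],[0.75,-0.2505,-0.1275,0.2,0,0,0],[0.75,-0.2505,-0.1275,0.2145,0,0,0],[0.75,-0.2505,-0.1275,0.2145,0,0,0],[0,-0.2505,-0.1275,0.2145,0,0,0],[0,-0.2505,-0.1275,0.2145,0,0,0],[0,-0.2505,-0.1275,0.2145,0,0,0],[0,-0.2505,-0.1275,0.2145,0,0,0]],
  ],
)

```text
clock: 55.75
tool_pos: [0.5996, -0.0124, 0.0891]
orientation: [-179.9, -0.0, -78.9]
force: [-1.4, -0.2, 7.7]
opening: 0.0499
gripper_force: 30.0
```

Run:
```python
from h import *
o=obs();print(o['tool_pos'],o['orientation'],o['opening'],o['force'],o['gripper_force'])
to([.5644,-.3316,.22],-178.6)
```

```text
[ 0.59963697 -0.01239625  0.08914122] [-1.79903282e+02 -1.24559169e-02 -7.88910089e+01] 0.049864706619625596 [-1.41640874 -0.20805807  7.6530806 ] 30.00339835882187
to [0.5644, -0.3316, 0.22] -178.6 -> [0.3065, 0.0959, -0.131] [-0.08, 0.08, 99.71]
```

Request:
jog_arm(
  plan=[
    [[0,0,0,-0.04,0,0,0],[0,0,0,-0.09,0,0,0],[0,0,0,-0.14,0,0,0],[0,0.3065,0.096,-0.14,0,0,99.7],[0,0.3065,0.096,-0.14,0,0,99.7],[0,0.3065,0.096,-0.14,0,0,99.7],[0,0.3065,0.096,-0.14,0,0,99.7],[0,0.3065,0.096,-0.14,0,0,99.7],[0,0.3065,0.096,-0.14,0,0,99.7],[0,0.3065,0.096,-0.14,0,0,99.7],[0,0.3065,0.096,-0.14,0,0,99.7],[0,0.3065,0.096,-0.14,0,0,99.7],[0,0.3065,0.096,-0.14,0,0,99.7],[0,0.3065,0.096,-0.14,0,0,99.7],[0,0.3065,0.096,-0.14,0,0,99.7],[0,0.3065,0.096,-0.14,0,0,99.7]],
  ],
)

```text
clock: 57.75
tool_pos: [0.5637, -0.3316, 0.2274]
orientation: [180.0, -0.0, -178.6]
force: [-0.8, -0.6, -5.7]
opening: 0.0497
gripper_force: 30.0
```

Run:
```python
from h import *
o=obs();print(o['tool_pos'],o['orientation'],o['opening'],o['force'],o['joint_pos'])
to([.5644,-.3316,.053],-178.6)
s=snap('wrist','w16.png')
for c in blobs(s,(60,90,30),(85,255,255),300):
    print('green',c.reshape(-1,2).min(0),c.reshape(-1,2).max(0),rect(plane(s,c,.01)))
```

```text
[ 0.56372471 -0.3315948   0.22741191] [ 1.79986099e+02 -1.46825625e-02 -1.78570751e+02] 0.049714579692570954 [-0.7695463  -0.57893666 -5.68319136] [-1.34173414e+01  1.85742217e+01 -2.08714428e+00 -1.03390315e-02
 -6.93563887e+01 -7.51497653e+01]
to [0.5644, -0.3316, 0.053] -178.6 -> [-0.0007, -0.0001, 0.1744] [0.01, -0.01, 0.03]
green [223  59] [308 211] (array([ 509. , -346.5]), array([181. ,  97.4]), 1.3)
green [128  45] [206 250] (array([ 524.3, -467.2]), array([266.2,  94.7]), 1.3)
```

Request:
jog_arm(
  plan=[
    [[0,0,0,0.05,0,0,0],[0,0,0,0.1,0,0,0],[0,0,0,0.14,0,0,0],[0,0,0,0.165,0,0,0],[0,0,0,0.174,0,0,0],[0,0,0,0.177,0,0,0],[0,0,0,0.179,0,0,0],[0,0,0,0.179,0,0,0]],
  ],
)

```text
clock: 58.8
tool_pos: [0.5646, -0.3319, 0.0498]
orientation: [-180.0, 0.1, -178.6]
force: [-1.1, 0.1, -4.5]
opening: 0.0498
gripper_force: 30.0
```

Request:
jog_arm(
  plan=[
    [[0,0,0,0.001,0,0,0],[0,0,0,0.0015,0,0,0],[0,0,0,0.0015,0,0,0],[0.7,0,0,0.001,0,0,0],[0.7,0,0,0.001,0,0,0],[0.7,0,0,0.001,0,0,0],[0.7,0,0,-0.03,0,0,0],[0.7,0,0,-0.08,0,0,0],[0.7,0,0,-0.14,0,0,0],[0.7,0,0,-0.2,0,0,0],[0.7,0,0,-0.2,0,0,0],[0.7,0,0,-0.2,0,0,0]],
  ],
)

```text
clock: 60.3
tool_pos: [0.5636, -0.3315, 0.2484]
orientation: [180.0, 0.0, -178.6]
force: [0.4, 1.0, -1.1]
opening: 0.0613
gripper_force: 0.0
```

Run:
```python
from h import *
o=obs();print(o['tool_pos'],o['orientation'],o['opening'],o['force'])
to([.5902,.0375,.25],-78.9)
A=snap('scene','s16.png')
```

```text
[ 0.56362539 -0.33150392  0.2483612 ] [ 1.79976308e+02  1.74190429e-02 -1.78623727e+02] 0.06125557330681385 [ 0.41440964  1.0481356  -1.13720575]
to [0.5902, 0.0375, 0.25] -78.9 -> [-0.0354, 0.3683, -0.0015] [0.0, 0.03, -99.72]
```

Request:
jog_arm(
  plan=[
    [[0.75,-0.035,0.368,0,0,0,-99.7],[0.75,-0.035,0.368,0,0,0,-99.7],[0.75,-0.035,0.368,0,0,0,-99.7],[0.75,-0.035,0.368,0,0,0,-99.7],[0.75,-0.035,0.368,0,0,0,-99.7],[0.75,-0.035,0.368,0,0,0,-99.7],[0.75,-0.035,0.368,0,0,0,-99.7],[0.75,-0.035,0.368,0,0,0,-99.7],[0.75,-0.035,0.368,0,0,0,-99.7],[0.75,-0.035,0.368,0,0,0,-99.7],[0.75,-0.035,0.368,0,0,0,-99.7],[0.75,-0.035,0.368,0,0,0,-99.7],[0.75,-0.035,0.368,0,0,0,-99.7]],
  ],
)

```text
clock: 61.98
tool_pos: [0.5898, 0.037, 0.2482]
orientation: [180.0, -0.0, -79.0]
force: [-0.0, -0.9, -0.0]
opening: 0.0658
gripper_force: 0.0
```

Run:
```python
from h import *
o=obs();print(o['tool_pos'],o['orientation'],o['opening'],o['force'])
to([.5902,.0375,.0885],-78.9)
s=snap('wrist','w17.png')
h=cv2.cvtColor(s['image'],cv2.COLOR_RGB2HSV)
# dark ring discs of sealed plugs
g=cv2.GaussianBlur(s['image'].mean(2).astype(np.uint8),(3,3),0)
c=cv2.HoughCircles(g[100:260,220:340],cv2.HOUGH_GRADIENT,1,25,param1=80,param2=12,minRadius=6,maxRadius=14)
for u,v,r in (c[0] if c is not None else []): print(u+220,v+100,r,plane(s,(u+220,v+100),.11))
```

```text
[0.58980028 0.03697042 0.24818658] [ 1.79963580e+02 -4.36696219e-03 -7.89610258e+01] 0.06580810810544327 [-0.01946429 -0.92145262 -0.00137634]
to [0.5902, 0.0375, 0.0885] -78.9 -> [-0.0005, -0.0006, 0.1597] [0.04, -0.0, -0.06]
278.5 199.5 13.4 [[0.58897551 0.03842948]]
278.5 248.5 12.2 [[0.5792955  0.08794772]]
310.5 243.5 11.1 [[0.5491214  0.07667305]]
```

Weights where expected; grasp the second and lift.

Request:
jog_arm(
  plan=[
    [[0.75,-0.0005,-0.0005,0.06,0,0,0],[0.75,-0.0005,-0.0005,0.11,0,0,0],[0.75,-0.0005,-0.0005,0.145,0,0,0],[0.75,-0.0005,-0.0005,0.16,0,0,0],[0.75,-0.0005,-0.0005,0.16,0,0,0],[0,-0.0005,-0.0005,0.16,0,0,0],[0,-0.0005,-0.0005,0.16,0,0,0],[0,-0.0005,-0.0005,0.16,0,0,0],[0,-0.0005,-0.0005,0.16,0,0,0],[0,-0.0005,-0.0005,0.12,0,0,0],[0,-0.0005,-0.0005,0.07,0,0,0],[0,-0.0005,-0.0005,0.02,0,0,0],[0,-0.0005,-0.0005,0.02,0,0,0],[0,-0.0005,-0.0005,0.02,0,0,0]],
  ],
)

```text
clock: 63.78
tool_pos: [0.5891, 0.0377, 0.2275]
orientation: [179.9, 0.1, -78.9]
force: [-0.5, 1.1, -6.4]
opening: 0.0497
gripper_force: 30.0
```

Run:
```python
from h import *
o=obs();print(o['tool_pos'],o['orientation'],o['opening'],o['force'],o['gripper_force'])
to([.5085,-.333,.2275],-178.6)
```

```text
[0.58910694 0.03765125 0.22748017] [ 1.79905330e+02  5.83825331e-02 -7.89467319e+01] 0.049735146045657735 [-0.46294412  1.06684194 -6.43450817] 29.99812960624695
to [0.5085, -0.333, 0.2275] -178.6 -> [0.3483, 0.1502, -0.0001] [0.12, -0.04, 99.65]
```

Request:
jog_arm(
  plan=[
    [[0,0.3483,0.15,0,0,0,99.7],[0,0.3483,0.15,0,0,0,99.7],[0,0.3483,0.15,0,0,0,99.7],[0,0.3483,0.15,0,0,0,99.7],[0,0.3483,0.15,0,0,0,99.7],[0,0.3483,0.15,0,0,0,99.7],[0,0.3483,0.15,0,0,0,99.7],[0,0.3483,0.15,0,0,0,99.7],[0,0.3483,0.15,0,0,0,99.7],[0,0.3483,0.15,0,0,0,99.7],[0,0.3483,0.15,0,0,0,99.7],[0,0.3483,0.15,0,0,0,99.7],[0,0.3483,0.15,0,0,0,99.7]],
  ],
)

```text
clock: 65.4
tool_pos: [0.5099, -0.3329, 0.2281]
orientation: [180.0, -0.0, -178.6]
force: [-0.2, 0.3, -5.8]
opening: 0.0498
gripper_force: 30.0
```

Run:
```python
from h import *
o=obs();print(o['tool_pos'],o['orientation'],o['opening'],o['force'])
to([.5085,-.333,.053],-178.6)
```

```text
[ 0.5099337  -0.33286808  0.22807857] [ 1.79979242e+02 -4.04820547e-02 -1.78567412e+02] 0.04980829608041682 [-0.23946196  0.33845588 -5.84809426]
to [0.5085, -0.333, 0.053] -178.6 -> [0.0013, -0.0002, 0.1751] [0.02, -0.04, 0.03]
```

Request:
jog_arm(
  plan=[
    [[0,0.0015,0,0.05,0,0,0],[0,0.0015,0,0.1,0,0,0],[0,0.0015,0,0.14,0,0,0],[0,0.0015,0,0.165,0,0,0],[0,0.0015,0,0.175,0,0,0],[0,0.0015,0,0.178,0,0,0],[0,0.0015,0,0.18,0,0,0],[0,0.0015,0,0.18,0,0,0]],
  ],
)

```text
clock: 66.4
tool_pos: [0.5094, -0.3333, 0.0503]
orientation: [-179.9, 0.1, -178.6]
force: [-1.9, 2.7, 3.4]
opening: 0.0494
gripper_force: 30.0
```

Contact with the felt; release and lift.

Request:
jog_arm(
  plan=[
    [[0.7,0,0,0,0,0,0],[0.7,0,0,0,0,0,0],[0.7,0,0,0,0,0,0],[0.7,0,0,-0.03,0,0,0],[0.7,0,0,-0.08,0,0,0],[0.7,0,0,-0.14,0,0,0],[0.7,0,0,-0.2,0,0,0],[0.7,0,0,-0.2,0,0,0],[0.7,0,0,-0.2,0,0,0]],
  ],
)

```text
clock: 67.53
tool_pos: [0.5085, -0.3329, 0.2487]
orientation: [180.0, 0.0, -178.6]
force: [-0.2, -0.0, -1.7]
opening: 0.0613
gripper_force: 0.0
```

Run:
```python
from h import *
o=obs();print(o['tool_pos'],o['orientation'],o['opening'],o['force'])
to([.5805,.0862,.25],-78.9)
```

```text
[ 0.50848451 -0.3328838   0.24865548] [ 1.79987055e+02  4.16731873e-02 -1.78622581e+02] 0.06130890452036778 [-0.24449101 -0.01113196 -1.7301506 ]
to [0.5805, 0.0862, 0.25] -78.9 -> [-0.0821, 0.4172, -0.0012] [-0.03, 0.04, -99.72]
```

Request:
jog_arm(
  plan=[
    [[0.75,-0.082,0.417,0,0,0,-99.7],[0.75,-0.082,0.417,0,0,0,-99.7],[0.75,-0.082,0.417,0,0,0,-99.7],[0.75,-0.082,0.417,0,0,0,-99.7],[0.75,-0.082,0.417,0,0,0,-99.7],[0.75,-0.082,0.417,0,0,0,-99.7],[0.75,-0.082,0.417,0,0,0,-99.7],[0.75,-0.082,0.417,0,0,0,-99.7],[0.75,-0.082,0.417,0,0,0,-99.7],[0.75,-0.082,0.417,0,0,0,-99.7],[0.75,-0.082,0.417,0,0,0,-99.7],[0.75,-0.082,0.417,0,0,0,-99.7],[0.75,-0.082,0.417,0,0,0,-99.7]],
  ],
)

```text
clock: 69.15
tool_pos: [0.5803, 0.0857, 0.2482]
orientation: [180.0, -0.0, -79.0]
force: [-0.4, 0.1, 0.0]
opening: 0.0657
gripper_force: 0.0
```

Run:
```python
from h import *
o=obs();print(o['tool_pos'],o['orientation'],o['opening'],o['force'])
to([.5805,.086,.0885],-78.9)
```

```text
[0.58034614 0.08570441 0.24820726] [ 1.79966833e+02 -5.56287055e-03 -7.89647312e+01] 0.06573541611036961 [-0.42076864  0.08077709  0.02141071]
to [0.5805, 0.086, 0.0885] -78.9 -> [-0.0003, -0.0003, 0.1597] [0.03, -0.01, -0.06]
```

Request:
jog_arm(
  plan=[
    [[0.75,0,0,0.06,0,0,0],[0.75,0,0,0.11,0,0,0],[0.75,0,0,0.145,0,0,0],[0.75,0,0,0.16,0,0,0],[0.75,0,0,0.16,0,0,0],[0,0,0,0.16,0,0,0],[0,0,0,0.16,0,0,0],[0,0,0,0.16,0,0,0],[0,0,0,0.16,0,0,0],[0,0,0,0.12,0,0,0],[0,0,0,0.07,0,0,0],[0,0,0,0.02,0,0,0],[0,0,0,0.02,0,0,0],[0,0,0,0.02,0,0,0]],
  ],
)

```text
clock: 70.9
tool_pos: [0.5792, 0.0857, 0.2274]
orientation: [179.9, 0.0, -78.9]
force: [-1.0, -0.6, -6.9]
opening: 0.0497
gripper_force: 29.9
```

Run:
```python
from h import *
o=obs();print(o['tool_pos'],o['orientation'],o['opening'],o['force'],o['gripper_force'])
to([.4525,-.3344,.2275],-178.6)
```

```text
[0.5791524  0.08570929 0.22738107] [ 1.79885748e+02  4.93321998e-02 -7.89488853e+01] 0.049718028323662435 [-1.02656719 -0.57871506 -6.91364172] 29.940257370471954
to [0.4525, -0.3344, 0.2275] -178.6 -> [0.388, 0.2048, -0.0] [0.13, -0.06, 99.65]
```

Request:
jog_arm(
  plan=[
    [[0,0.388,0.205,0,0,0,99.7],[0,0.388,0.205,0,0,0,99.7],[0,0.388,0.205,0,0,0,99.7],[0,0.388,0.205,0,0,0,99.7],[0,0.388,0.205,0,0,0,99.7],[0,0.388,0.205,0,0,0,99.7],[0,0.388,0.205,0,0,0,99.7],[0,0.388,0.205,0,0,0,99.7],[0,0.388,0.205,0,0,0,99.7],[0,0.388,0.205,0,0,0,99.7],[0,0.388,0.205,0,0,0,99.7],[0,0.388,0.205,0,0,0,99.7],[0,0.388,0.205,0,0,0,99.7]],
  ],
)

```text
clock: 72.53
tool_pos: [0.4537, -0.3342, 0.2281]
orientation: [180.0, -0.0, -178.6]
force: [-0.5, -0.4, -7.0]
opening: 0.0501
gripper_force: 30.0
```

Run:
```python
from h import *
o=obs();print(o['tool_pos'],o['orientation'],o['opening'],o['force'])
to([.4525,-.3344,.053],-178.6)
```

```text
[ 0.45374242 -0.33415351  0.22807624] [ 1.79976933e+02 -4.26797097e-02 -1.78563029e+02] 0.050099186194309774 [-0.45970076 -0.36587318 -6.97650454]
to [0.4525, -0.3344, 0.053] -178.6 -> [0.0011, -0.0003, 0.1751] [0.02, -0.04, 0.04]
```

Request:
jog_arm(
  plan=[
    [[0,0.001,0,0.05,0,0,0],[0,0.001,0,0.1,0,0,0],[0,0.001,0,0.14,0,0,0],[0,0.001,0,0.165,0,0,0],[0,0.001,0,0.175,0,0,0],[0,0.001,0,0.178,0,0,0],[0,0.001,0,0.18,0,0,0],[0,0.001,0,0.18,0,0,0]],
  ],
)

```text
clock: 73.53
tool_pos: [0.4538, -0.3347, 0.0503]
orientation: [-179.9, 0.1, -178.6]
force: [-2.6, 1.6, 3.2]
opening: 0.05
gripper_force: 30.0
```

Release, lift, and move aside for a last check.

Request:
jog_arm(
  plan=[
    [[0.7,0,0,0,0,0,0],[0.7,0,0,0,0,0,0],[0.7,0,0,0,0,0,0],[0.7,0,0,-0.03,0,0,0],[0.7,0,0,-0.08,0,0,0],[0.7,0,0,-0.14,0,0,0],[0.7,0,0,-0.2,0,0,0],[0.7,0,0,-0.25,0,0,0],[0.7,-0.09,0.03,-0.27,0,0,0],[0.7,-0.09,0.03,-0.27,0,0,0],[0.7,-0.09,0.03,-0.27,0,0,0],[0.7,-0.09,0.03,-0.27,0,0,0],[0.7,-0.09,0.03,-0.27,0,0,0]],
  ],
)

```text
clock: 75.15
tool_pos: [0.5413, -0.3025, 0.3185]
orientation: [180.0, -0.0, -178.6]
force: [-0.2, 0.1, 0.1]
opening: 0.061
gripper_force: 0.0
```

Run:
```python
from h import *
o=obs();print(o['clock'],o['tool_pos'],o['orientation'])
s=snap('wrist','w20.png')
g=cv2.GaussianBlur(s['image'].mean(2).astype(np.uint8),(3,3),0)
for dx in (.056,0,-.056):
    a=np.radians(1.4);p=np.array([.5088,-.3467])+[dx*np.cos(a)-.0137*np.sin(a),dx*np.sin(a)+.0137*np.cos(a)]
    u,v=proj(s,[*p,.07]);u0,v0=int(u),int(v);r=16
    h=cv2.cvtColor(s['image'],cv2.COLOR_RGB2HSV)[v0-r:v0+r,u0-r:u0+r]
    c=cv2.HoughCircles(g[max(0,v0-r):v0+r,max(0,u0-r):u0+r],cv2.HOUGH_GRADIENT,1,30,param1=60,param2=8,minRadius=5,maxRadius=10)
    print(p.round(3),(u0,v0),'circle',None if c is None else plane(s,(c[0][0][0]+u0-r,c[0][0][1]+v0-r),.07).round(3),'sat',h[r-8:r+8,r-8:r+8,1].mean())
# grey (unsaturated) block tops inside the case
h=cv2.cvtColor(s['image'],cv2.COLOR_RGB2HSV)
for c in blobs(s,(60,90,30),(85,255,255),200): print('green',c.reshape(-1,2).min(0),c.reshape(-1,2).max(0),cv2.contourArea(c))
B=snap('side');i=[snap('scene')]
for c in blobs(B,(0,150,60),(8,255,255),15,(200,200,360,300)): m=c.reshape(-1,2).mean(0);print('red side',m)
n=np.array([.9813,.1925]);t=np.array([-.1925,.9813]);O=np.array([.585,.0377]);k=O-.09*n+.02*t+.12*(np.sin(-.15)*n+np.cos(-.15)*t);print('knob exp',proj(B,[*k,.111]))
```

```text
75.15 [ 0.54133093 -0.30254598  0.31851239] [ 1.79998688e+02 -1.31013188e-02 -1.78646902e+02]
[ 0.564 -0.332] (254, 194) circle [[ 0.565 -0.33 ]] sat 3.5390625
[ 0.508 -0.333] (253, 151) circle None sat 6.0859375
[ 0.452 -0.334] (253, 106) circle [[ 0.453 -0.335]] sat 6.33203125
green [214  85] [257 207] 2575.0
green [140  82] [200 235] 7485.5
red side [330.28301887 277.73584906]
red side [301.65789474 236.13157895]
knob exp (np.float64(301.79308418301815), np.float64(236.80083466482077))
```

All three weights stand in the case with their plugs flush, the lever is open and the punch is back in its stand.

```bash
python3 -c "
from plant import ctrl
print(ctrl.close_job())"
```

```text
the job is handed in; nothing more can be done
None
```

I handed the job in: all three weights stand sealed in the case, the punch is back upright in its stand and the lever is fully open, at about 75 s of the 210 s allowed.

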